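Fit a brake disc onto the studs of an upright hub

TASK

Fit the brake disc onto the hub that stands upright in the bench vise: lower it over the hub's collar, turn it gently until its six holes find the six studs, and slide it down until it lies flush on its seat. Feel for the fit and never force it, leave the other things on the bench where they are, and let go of the disc when it is home.

Things in the scene. Friction and masses are not known exactly. Their poses are not given: they have to be found in the camera images.
- disc: Bicycle brake disc lying flat, 0.12 to 0.2 kg: steel ring 160 mm outside, 129 mm inside, 2 mm thick, joined by six arms 7 mm wide, 3 mm thick to a 6 mm thick aluminium hexagon, 62 mm across flats, with a 35 mm bore and six 6.6 mm holes on a 44 mm circle. Origin: centre of the underside, z up. Holes, arms and hexagon corners lie at 0, 60, 120.. degrees from its x axis. It goes on as it lies, this underside down.
- disc_flat (a point): Middle of one side face of the disc's hexagon, 31 mm from the disc's axis at 30 degrees from its x axis, 3 mm above its underside; the other flats face 90, 150, 210.. degrees. Between the arms an open window runs from each flat 33 mm out to the steel ring: fingers lowered into two opposite windows pinch the hexagon across its flats (62 mm).
- seat (a point): Where the disc belongs: centre of the flat face, 52 mm across, of the adapter ring on the hub, 172 mm above the bench, z up along the hub's axis. Seated, the disc's origin is at this point. This pose does NOT tell how the hub is turned: it stands in the vise at any angle (x here is the vise's), so the studs' angle must be seen or felt. The hub is clamped and does not turn by hand.
- stud_level (a point): On the hub's axis at the height of the stud tips, 8 mm above the seat. Six studs of 5 mm diameter with domed tips stand on a 44 mm circle, 60 degrees apart, at an unreported angle. A disc over the collar but wrongly turned rests here on the tips; turned to within about 2 degrees of a match (one every 60 degrees) it can go down.
- collar_top (a point): On the hub's axis at the top of the central collar, 12.5 mm above the seat. The collar is 33 mm in diameter (1 mm of play all round in the disc's bore), its rim tapering to 28 mm over the top 3 mm; inside it a 19 mm axle end rises 5.5 mm higher. The collar holds the disc centred before it meets the studs.
- vise: Blue bench vise fixed to the bench; the bicycle hub stands upright in its jaws, 190 mm high in all and nowhere wider than 56 mm. Origin on the bench below the hub's axis, z up. Jaws 95 mm high, 80 mm wide along y; handle bar 140 mm from the origin on the -x side, up to 112 mm high; base and anvil reach 90 mm on +x; 100 mm wide.
- lockring: Bystander: knurled aluminium lockring for a later job, 45 mm outside, 34 mm inside, 8 mm high, lying on the bench. Origin: centre of its underside.
- tape_measure: Bystander: yellow and black tape measure, 70 x 36 x 62 mm, standing on the bench. Origin: centre of its underside.
- hex_keys: Bystander: set of steel hex keys in a blue holder 60 x 30 x 16 mm, keys reaching 75 mm along its +x. Origin: centre of the holder's underside.
- grease_tub: Bystander: white tub of grease with a black cap, 72 mm in diameter, 62 mm high. Origin: centre of its underside.
Things that resemble listed ones, but are neither listed nor needed, are in the scene too. There is more than one size of the disc; the one meant has the size given above.

How it is judged:
At the end, for the whole second after the job is handed in: The disc lies flush on the seat with all six studs through its holes: its underside within 1.8 mm of the seat's face, its centre within 3 mm of the hub's axis, level within 0.03 rad, at rest and released (z of disc in the frame of seat between -0.002 and 0.0018 m and horizontal distance between disc and seat below 0.003 m and angle between disc's own z axis and vertical below 0.03 rad and linear speed of disc below 0.01 m/s); the robot touches nothing.
It fails at once if the disc is forced: it presses on the hub or vise with more than 40 N (contact force between disc and vise above 40 N).
It fails at once if a bystander (lockring, tape measure, hex keys, grease tub) is pushed more than 30 mm from where it was (distance of any of lockring, tape_measure, hex_keys, grease_tub from where it was at the start of the episode above 0.03 m).
It also fails if it takes over 70 s, if anything falls off the work surface, if the arm or the gripper's body presses on something with over 40 N, if the wrist force passes 120 N, or if a joint passes its speed limit or range.

ROBOT

A 7-joint arm with a two-finger parallel gripper is mounted at the origin on the work surface. World frame = base frame: x ahead of the robot, y to its left, z up, the work surface at z = 0. Lengths are in m, angles in rad, forces in N, time in s.
With the tool pointing down it reaches from about 0.35 to 0.9 m from the base axis. Payload 19.9 kg.
Tool frame: the origin (TCP) lies midway between the tips of the shut fingers; the grasp point (between the pads) lies 19 mm behind it; z points along the fingers, x is the direction in which the jaws open and shut, and the axes are right-handed (so a half turn about z gives the same grasp; the last joint's range is limited). The gripper opens to 94 mm and grips with 3 to 60 N. Pads are 16 mm wide; open, the fingers measure 119 mm over their backs; the gripper's body (75 mm by 177 mm) begins 78 mm behind the grasp point.
Start: joints at [-1.278, 0.417, -0.01, 1.614, 0.005, 1.111, -0.053], TCP at [0.205, 0.59, 0.177] pointing down, gripper open.
Joint ranges: [-2.81, 2.81], [-0.39, 2.02], [-1.27, 1.25], [0.06, 2.57], [-1.19, 4.33], [0.19, 2], [-2.82, 2.82]. Speed limits (rad/s): [1.89, 1.89, 2.39, 2.39, 3.01, 3.01, 3.01].

INTERFACE

Orientations are given as a unit quaternion [x, y, z, w].
In Python, from plant import robot gives the robot as it stands.
- The arm moves only by the tool move_arm, never from a script. Its argument "targets" is a list of rows, each a list of 7 numbers: the shift along the tool's x, y, z in mm, then the turn, a rotation vector about the tool's x, y, z in degrees, then the opening, from 0 (shut) to 1 (fully open). A call has exactly 10 rows; each row shifts and turns the commanded pose from where the row before left it, along the tool's axes as they then stand; what a row does not reach is not made up. A row lasts 1/10 s, in which the tool goes at most 50 mm and 8.59 degrees, less where a joint would pass 70% of its speed; a pose out of reach is approached as far as the arm can. A call with a gripper value outside its range is refused whole. The fingers move at their own pace and stop on an object; "squeeze" is the grip in N (left out, the last holds). Time passes only in rows, so rows that do not move let the fingers close, or fill a call up. It gives the time, the measured TCP pose, the force and the opening at its end, in the units of the state.
- robot.observe(): the state, without advancing time (a new reading comes with each control period).
- robot.capture(name): name is "scene" or "side" or "wrist"; returns a dict with "img" (420x560x3 uint8, red, green, blue), "z_map" (420x560 float32, m along the optical axis (not along the pixel's ray), 0 where there is no reading), "K" (3x3 intrinsics, pixels), "distortion" ([k1, k2, p1, p2, k3] as OpenCV has them; the pictures are not rectified), "origin" and "rotation" of the camera in the world. Camera axes: x right, y down, z forward; pixel columns grow to the right and rows downward; lengths in m; the calibration is good to about 2 mm. A picture is of the moment at which its call begins.
- robot.job_done(): hands the job in, once; it reports no verdict.
The state is a dict: "t": time; "joint_pos": joint angles; "qvel": joint speeds; "joint_torque": joint torques, N m; "ee_pos": TCP position; "orientation": TCP orientation; "force": force on the tool from outside, world axes, zero at the start; "moment": the same for the moment, N m; "grip_width": finger opening in m.
Only numpy, scipy, OpenCV 4.12 (cv2) and the standard library are available. Lean on these libraries where they do the work, as an engineer would, in place of code of your own. Each camera call takes 0.05 s, during which the arm holds its last target.

## Working session

There is one attempt and no reset: what is moved stays moved. The work goes in short steps, Python scripts to look and compute and a tool call to move; the robot and the scene stay as the last step left them, time stands still between calls to the robot, and variables do not carry over. Pictures are saved under pics/ and viewed, and the job is handed in when it is done.

Besides the shell and the picture viewer there is one more tool, called after "Call:" as name(argument=value, ...) on one line, values as JSON. move_arm: Moves the arm, as the interface text tells. Its arguments: {"type":"object","properties":{"targets":{"type":"array","items":{"type":"array","items":{"type":"number"}}},"squeeze":{"type":"number"}},"required":["targets"]}

```bash
ls; mkdir -p pics; cat > h.py <<'E'
import numpy as np, cv2, pickle
from plant import robot
def cap(n,tag):
    c=robot.capture(n); pickle.dump(c,open(f'pics/{tag}.pkl','wb'))
    cv2.imwrite(f'pics/{tag}.png',c['img'][:,:,::-1]); return c
def load(tag): return pickle.load(open(f'pics/{tag}.pkl','rb'))
def ray(c,u,v):
    p=cv2.undistortPoints(np.array([[[u,v]]],float),c['K'],np.array(c['distortion']))[0,0]
    return np.array([p[0],p[1],1.])
def atz(c,u,v,z):
    d=np.array(c['rotation'])@ray(c,u,v); o=np.array(c['origin']); return o+d*(z-o[2])/d[2]
def dep(c,u,v):
    z=c['z_map'][int(round(v)),int(round(u))]; return np.array(c['origin'])+np.array(c['rotation'])@(ray(c,u,v)*z)
def proj(c,P):
    R=np.array(c['rotation']); q=(np.array(P).reshape(-1,3)-np.array(c['origin']))@R
    return cv2.projectPoints(q,np.zeros(3),np.zeros(3),c['K'],np.array(c['distortion']))[0].reshape(-1,2)
def crop(c,u0,v0,u1,v1,s,name):
    im=cv2.resize(c['img'][v0:v1,u0:u1,::-1],None,fx=s,fy=s,interpolation=cv2.INTER_CUBIC); cv2.imwrite(f'pics/{name}.png',im)
E
python3 - <<'E'
from h import *
for n in ['scene','side','wrist']:
    c=cap(n,n+'0'); print(n,c['origin'],np.round(c['rotation'],3).tolist(),c['K'][0][0])
print(robot.observe())
E
```

```text
pics
scene [ 1.52723369 -0.26121196  0.91170207] [0.716, 0.535, -0.277, -0.352] 494.5120191360282
side [0.46589866 0.62592507 0.82845297] [-0.059, 0.934, -0.351, 0.022] 388.8323094469619
wrist [0.1412017  0.61355271 0.38450839] [0.809, 0.576, 0.068, 0.097] 306.954662723986
{'t': 0.15, 'joint_pos': array([-1.27852818,  0.417807  , -0.01029454,  1.61403058,  0.00472997,
        1.11070617, -0.05304348]), 'qvel': array([ 0.00037072, -0.00248084, -0.00071131, -0.00313555, -0.00116773,
       -0.00095939,  0.00204237]), 'joint_torque': array([ 1.69884828e-03, -8.51530266e+01,  6.39149286e-01, -4.26131022e+01,
       -4.87819326e-02,  1.71965919e-02,  8.62974298e-05]), 'ee_pos': array([0.20467455, 0.59020201, 0.17678992]), 'orientation': array([ 8.14749606e-01,  5.79812783e-01, -3.44505371e-04,  3.11573068e-04]), 'force': array([ 0.28866092, -0.8268846 ,  0.30758954]), 'moment': array([0.00594057, 0.01716874, 0.02827452]), 'grip_width': 0.09422889275182446}
```

```bash
python3 - <<'E'
s=open('h.py').read()
s=s.replace("    c=robot.capture(n); pickle","    c=dict(robot.capture(n)); c['rotation']=Rotation.from_quat(c['rotation']).as_matrix(); pickle").replace("import numpy","from scipy.spatial.transform import Rotation\nimport numpy",1)
open('h.py','w').write(s)
from h import *
for n in ['scene','side','wrist']:
    c=load(n+'0'); c['rotation']=Rotation.from_quat(c['rotation']).as_matrix(); pickle.dump(c,open(f'pics/{n}0.pkl','wb')); print(c['rotation'][:,2])
E
```

```text
[-0.77301913  0.20775432 -0.59939934]
[ 0.0827006  -0.6532203  -0.75263793]
[ 0.22253141 -0.0781589  -0.97178751]
```

View pics/scene0.png

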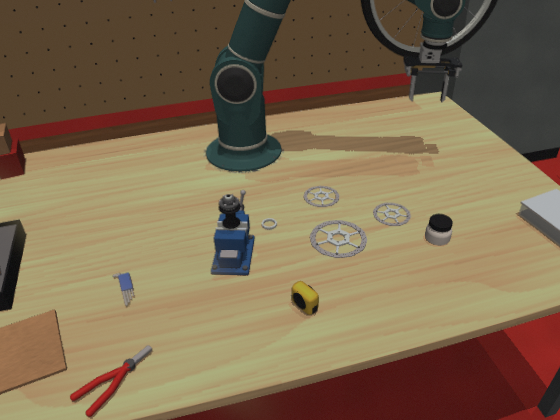

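View pics/side0.png

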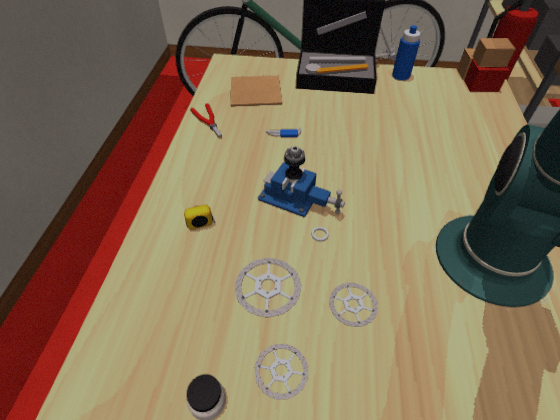

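View pics/wrist0.png

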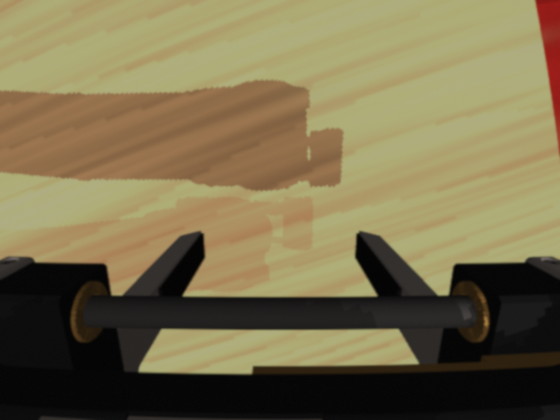

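Scene: three discs, at side pixels A (268,287), B (353,304) and C (282,371). The hub and vise are at (295,165), and the lockring at (320,234). I'll measure the discs' diameters.

```bash
python3 - <<'E'
from h import *
c=load('side0')
crop(c,230,250,390,400,5,'side_crop')
for n,l,r,t,b in [('A',(235,287),(301,287),(268,257),(268,316)),('B',(329,304),(378,304),(353,282),(353,326)),('C',(255,371),(308,371),(282,344),(282,398))]:
    P=[atz(c,*p,0.002) for p in (l,r,t,b)]
    print(n,np.linalg.norm(P[0]-P[1]),np.linalg.norm(P[2]-P[3]),np.mean(P,0))
s=load('scene0'); crop(s,290,170,430,270,5,'scene_crop'); crop(s,200,180,290,280,6,'scene_vise')
for u,v in [(268,287),(353,304),(282,371)]:
    print(dep(c,u,v)); 
E
```

```text
A 0.15838286743208888 0.16059674230958512 [0.54858983 0.15530065 0.002     ]
B 0.1136059434720642 0.11267833129228061 [0.34548374 0.17588279 0.002     ]
C 0.10932042707193296 0.10784507092050498 [0.49229818 0.34671147 0.002     ]
[ 0.54858583  0.15591958 -0.00216956]
[ 0.34540156  0.17478245 -0.0023413 ]
[0.49165465 0.34769879 0.00139511]
```

View pics/side_crop.png

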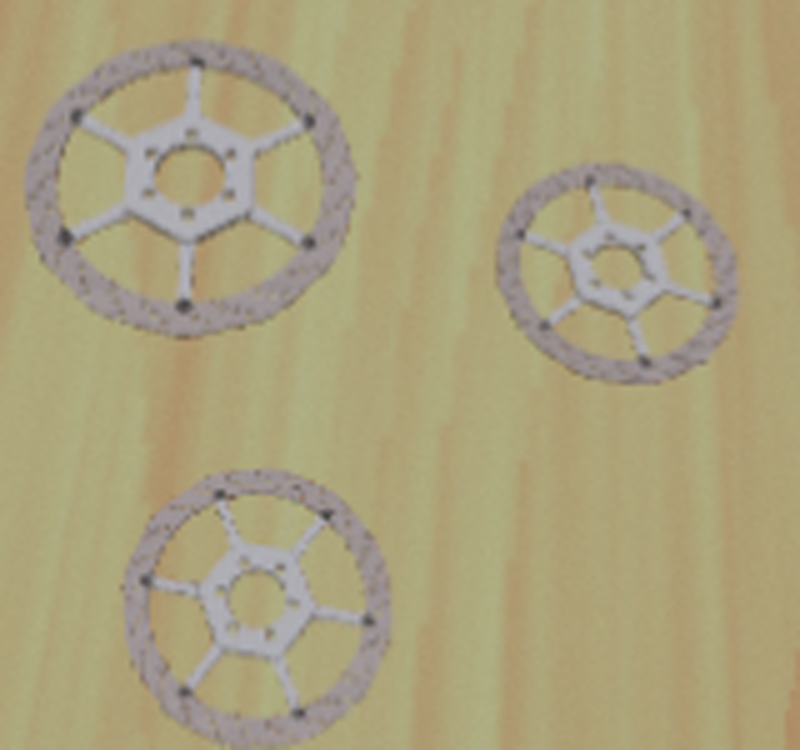

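View pics/scene_vise.png

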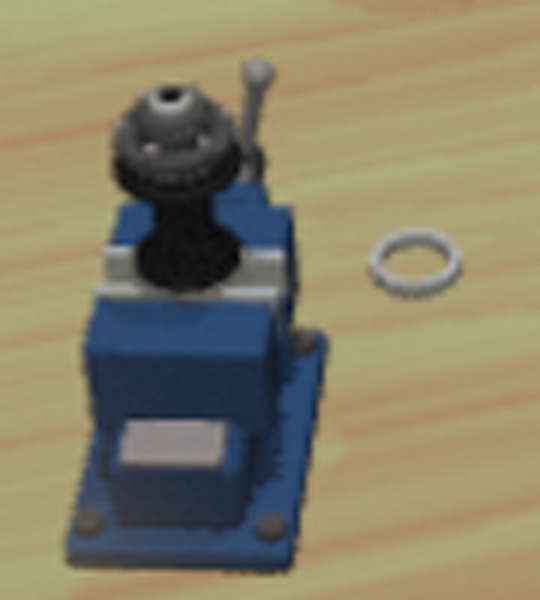

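```bash
python3 - <<'E'
from h import *
c=load('side0');s=load('scene0')
P=np.array([atz(c,230+x/5,250+y/5,0.003) for x,y in [(196,62),(309,121),(308,243),(183,306),(65,238),(76,117)]])
m=P.mean(0); d=P-m; print(m, np.linalg.norm(d[:,:2],axis=1), np.degrees(np.arctan2(d[:,1],d[:,0]))%60)
crop(c,255,130,350,250,6,'side_vise')
crop(s,300,200,380,270,8,'sceneA')
R=Rotation.from_quat(robot.observe()['orientation']).as_matrix(); print(R)
w=load('wrist0'); print('cam in tool', R.T@(np.array(w['origin'])-robot.observe()['ee_pos']), R.T@w['rotation'])
# axle top from scene pixel at z=.190
print(atz(s,200+172/6,180+95/6,0.190))
E
```

```text
[0.54878701 0.15524294 0.003     ] [0.06624349 0.06633123 0.06576029 0.06618473 0.06610321 0.06599502] [35.42007058 35.97031521 35.80246027 35.59823554 35.94090001 36.12174691]
[[ 3.27634035e-01  9.44804688e-01 -2.00063135e-04]
 [ 9.44804259e-01 -3.27634079e-01 -9.07205305e-04]
 [-9.22679326e-04  1.08210833e-04 -9.99999568e-01]]
cam in tool [ 0.00107432 -0.06759745 -0.20772687] [[ 9.99999907e-01  4.28685186e-04 -3.93507466e-05]
 [-4.07325060e-04  9.71813388e-01  2.35751084e-01]
 [ 1.39304580e-04 -2.35751046e-01  9.71813472e-01]]
[ 0.52269303 -0.13584374  0.19      ]
```

View pics/side_vise.png

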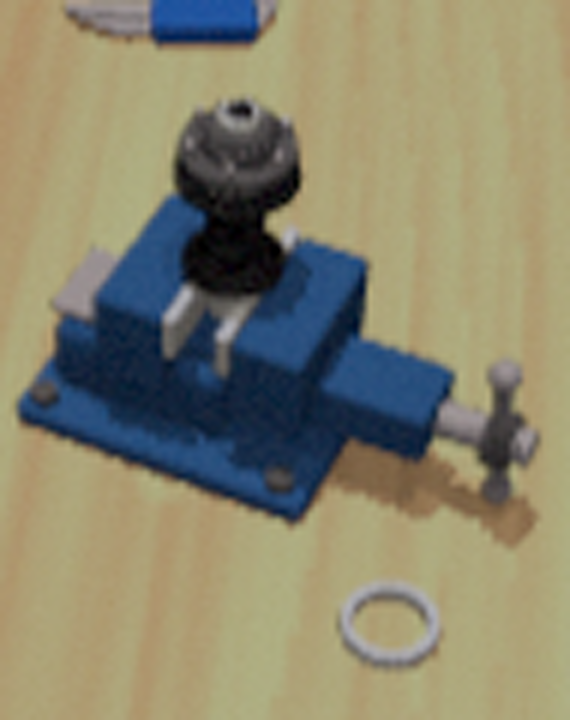

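View pics/sceneA.png

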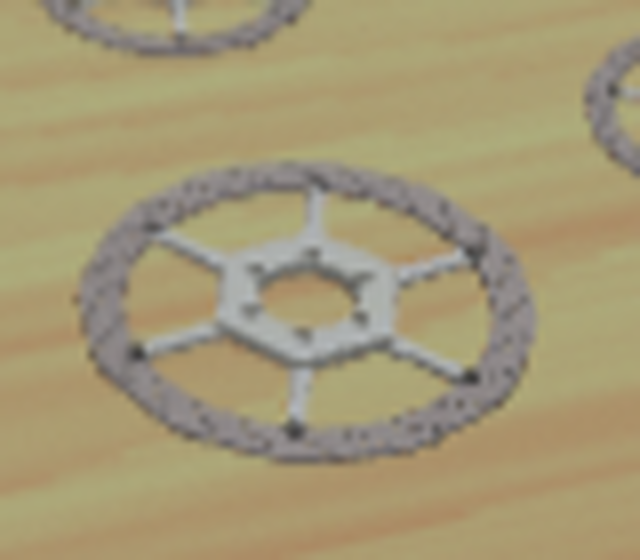

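```bash
cat > plan.py <<'E'
from h import *
def yaw(q=None):
    R=Rotation.from_quat(robot.observe()['orientation'] if q is None else q).as_matrix(); return np.degrees(np.arctan2(R[1,0],R[0,0]))
def plan(target,yawt,n,start=None,y0=None,op=0.85):
    o=robot.observe(); p=np.array(o['ee_pos'] if start is None else start,float); y=yaw() if y0 is None else y0
    t=np.array(target,float); dy=-(yawt-y)/n  # tool z turn per row
    dy=round(dy,2); rows=[]
    for i in range(n):
        a=np.radians(y); X=np.array([np.cos(a),np.sin(a),0]);Y=np.array([np.sin(a),-np.cos(a),0]);Z=np.array([0,0,-1])
        d=(t-p)/(n-i)*1000; r=[round(float(d@v),1) for v in (X,Y,Z)]
        rows.append(r+[0,0,dy,op]); p=p+(X*r[0]+Y*r[1]+Z*r[2])/1000; y-=dy
    for i in range(0,n,10): print(str(rows[i:i+10]).replace(' ',''))
    print('end',p,y)
E
python3 - <<'E'
from plan import *
c=load('side0'); print(atz(c,295,147.3,.19))
plan((0.523,-0.134,0.28),5.87,20)
E
```

```text
[ 0.51861904 -0.13968392  0.19      ]
[[-29.0,26.9,-5.2,0,0,np.float64(3.25),0.85],[-27.4,28.5,-5.2,0,0,np.float64(3.25),0.85],[-25.8,30.0,-5.2,0,0,np.float64(3.25),0.85],[-24.0,31.4,-5.2,0,0,np.float64(3.25),0.85],[-22.2,32.7,-5.2,0,0,np.float64(3.25),0.85],[-20.3,33.9,-5.1,0,0,np.float64(3.25),0.85],[-18.4,35.0,-5.2,0,0,np.float64(3.25),0.85],[-16.3,36.0,-5.1,0,0,np.float64(3.25),0.85],[-14.3,36.9,-5.2,0,0,np.float64(3.25),0.85],[-12.1,37.7,-5.1,0,0,np.float64(3.25),0.85]]
[[-10.0,38.3,-5.2,0,0,np.float64(3.25),0.85],[-7.8,38.8,-5.1,0,0,np.float64(3.25),0.85],[-5.6,39.2,-5.2,0,0,np.float64(3.25),0.85],[-3.4,39.4,-5.1,0,0,np.float64(3.25),0.85],[-1.1,39.5,-5.2,0,0,np.float64(3.25),0.85],[1.1,39.5,-5.1,0,0,np.float64(3.25),0.85],[3.3,39.4,-5.2,0,0,np.float64(3.25),0.85],[5.6,39.2,-5.1,0,0,np.float64(3.25),0.85],[7.8,38.8,-5.2,0,0,np.float64(3.25),0.85],[10.0,38.3,-5.1,0,0,np.float64(3.25),0.85]]
end [ 0.52301515 -0.1339949   0.27998992] 5.874757715831237
```

Call:
move_arm(targets=[[-29, 27, -5.2, 0, 0, 3.25, 0.85], [-27.4, 28.5, -5.2, 0, 0, 3.25, 0.85], [-25.8, 30, -5.2, 0, 0, 3.25, 0.85], [-24, 31.4, -5.2, 0, 0, 3.25, 0.85], [-22.2, 32.7, -5.2, 0, 0, 3.25, 0.85], [-20.3, 33.9, -5.1, 0, 0, 3.25, 0.85], [-18.4, 35, -5.2, 0, 0, 3.25, 0.85], [-16.3, 36, -5.1, 0, 0, 3.25, 0.85], [-14.3, 36.9, -5.2, 0, 0, 3.25, 0.85], [-12.1, 37.7, -5.1, 0, 0, 3.25, 0.85]])

```text
t: 1.15
ee_pos: [0.3642, 0.2268, 0.2292]
orientation: [0.945, 0.328, 0.0, -0.0]
force: [0.4, 0.2, 0.7]
grip_width: 0.0802
```

Call:
move_arm(targets=[[-10, 38.3, -5.2, 0, 0, 3.25, 0.85], [-7.8, 38.8, -5.1, 0, 0, 3.25, 0.85], [-5.6, 39.2, -5.2, 0, 0, 3.25, 0.85], [-3.4, 39.4, -5.1, 0, 0, 3.25, 0.85], [-1.1, 39.5, -5.2, 0, 0, 3.25, 0.85], [1.1, 39.5, -5.1, 0, 0, 3.25, 0.85], [3.3, 39.4, -5.2, 0, 0, 3.25, 0.85], [5.6, 39.2, -5.1, 0, 0, 3.25, 0.85], [7.8, 38.8, -5.2, 0, 0, 3.25, 0.85], [10, 38.3, -5.1, 0, 0, 3.25, 0.85]])

```text
t: 2.15
ee_pos: [0.5236, -0.1352, 0.2807]
orientation: [0.999, 0.05, 0.0, -0.0]
force: [1.4, 0.4, 0.8]
grip_width: 0.0802
```

```bash
python3 - <<'E'
from plan import *
o=robot.observe();print(o['ee_pos'],yaw(),o['joint_pos'],np.abs(o['qvel']).max(),o['t'])
c=cap('wrist','w1'); o=robot.observe(); print(o['ee_pos'])
E
```

```text
[ 0.52359027 -0.13516769  0.28074538] 5.76867918946331 [-0.41684957  0.2185787   0.72600798  1.70895358 -0.15136767  1.27102317
  0.44287869] 0.6254001582529426 2.15
[ 0.5247084  -0.14076954  0.28141595]
```

View pics/w1.png

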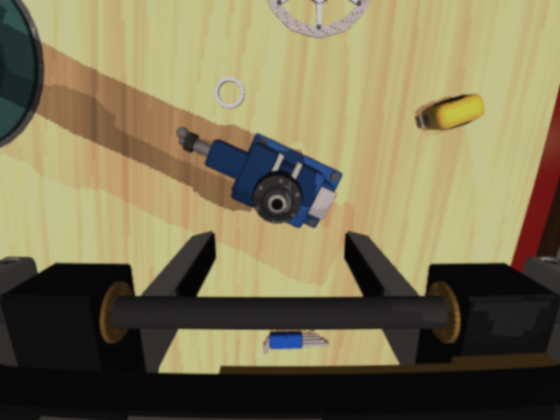

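```bash
python3 - <<'E'
from plan import *
c=cap('wrist','w2'); o=robot.observe(); print(o['ee_pos'],np.abs(o['qvel']).max())
crop(c,235,160,325,240,8,'w2c'); print(c['origin'],proj(c,[0.521,-0.138,.19]))
E
```

```text
[ 0.52381439 -0.13841646  0.28076823] 0.060760578137021334
[ 0.51899004 -0.07155349  0.48904169] [[275.15977376 199.78169381]]
```

View pics/w2c.png

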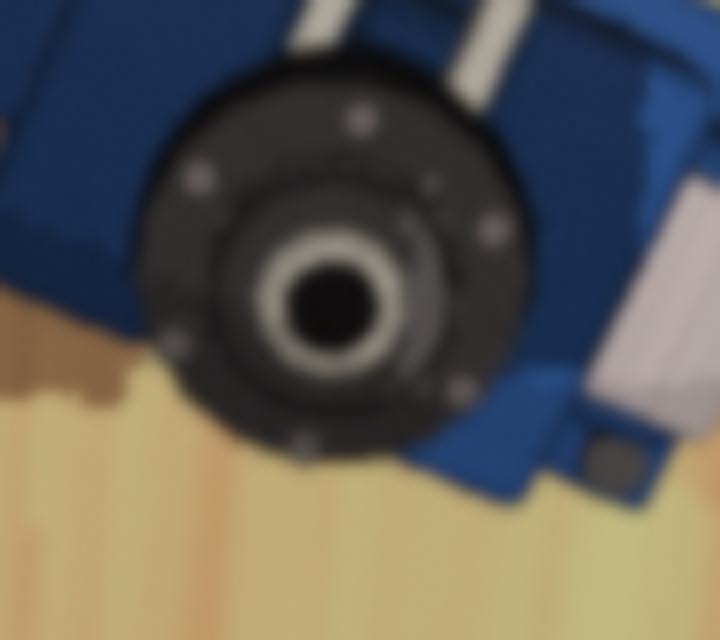

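The six studs show clearly as light dots around the collar, in the crop at (361,118), (493,229), (461,388), (304,442), (174,342) and (199,175). The axle ring is centred at (330,302).

```bash
python3 - <<'E'
from plan import *
c=load('w2'); f=lambda x,y:(235+(x+.5)/8-.5,160+(y+.5)/8-.5)
P=np.array([atz(c,*f(x,y),0.180) for x,y in [(361,118),(493,229),(461,388),(304,442),(174,342),(199,175)]])
m=P.mean(0);d=P-m;a=np.degrees(np.arctan2(d[:,1],d[:,0]))
print(m,np.linalg.norm(d,axis=1),a,a%60,(a%60).mean()); print(atz(c,*f(330,302),.19),dep(c,*f(361,118)))
plan((0.5488,0.1552,0.12),5.8,10)
E
```

```text
[ 0.5215434  -0.13514349  0.18      ] [0.0216848  0.02178249 0.02167499 0.02139866 0.02182827 0.02198013] [  85.4309989    24.39226189  -34.29202786  -94.67077909 -154.07285389
  145.43001703] [25.4309989  24.39226189 25.70797214 25.32922091 25.92714611 25.43001703] 25.369602829415687
[ 0.52142251 -0.13543196  0.19      ] [ 0.52327989 -0.11361665  0.17934435]
[[5.3,-29.0,16.1,0,0,np.float64(-0.03),0.85],[5.3,-29.0,16.1,0,0,np.float64(-0.03),0.85],[5.3,-29.0,16.1,0,0,np.float64(-0.03),0.85],[5.3,-29.0,16.1,0,0,np.float64(-0.03),0.85],[5.3,-29.0,16.1,0,0,np.float64(-0.03),0.85],[5.4,-29.0,16.1,0,0,np.float64(-0.03),0.85],[5.4,-29.0,16.0,0,0,np.float64(-0.03),0.85],[5.4,-28.9,16.1,0,0,np.float64(-0.03),0.85],[5.4,-28.9,16.0,0,0,np.float64(-0.03),0.85],[5.4,-29.0,16.1,0,0,np.float64(-0.03),0.85]]
end [0.54882218 0.15521787 0.11996823] 5.7567212006179185
```

Call:
move_arm(targets=[[6, -33, 17, 0, 0, 0, 0.85], [6, -33, 18, 0, 0, 0, 0.85], [6, -33, 18, 0, 0, 0, 0.85], [6, -33, 18, 0, 0, 0, 0.85], [6, -33, 18, 0, 0, 0, 0.85], [6, -33, 18, 0, 0, 0, 0.85], [6, -33, 18, 0, 0, 0, 0.85], [6, -33, 18, 0, 0, 0, 0.85], [5.5, -25.8, 17.7, 0, 0, 0, 0.85], [0, 0, 0, 0, 0, 0, 0.85]])

```text
t: 3.25
ee_pos: [0.5449, 0.164, 0.1171]
orientation: [0.999, 0.054, -0.002, 0.0]
force: [-0.6, 0.9, -0.5]
grip_width: 0.0802
```

```bash
python3 - <<'E'
from plan import *
c=cap('wrist','w3'); o=robot.observe(); print(o['ee_pos'],np.abs(o['qvel']).max(),yaw())
p=proj(c,[0.5488,.1552,.003])[0]; print(p)
E
```

```text
[0.54559966 0.16164827 0.11847188] 0.042470180738954505 6.063190411030329
[281.87722432 206.51816038]
```

View pics/w3.png

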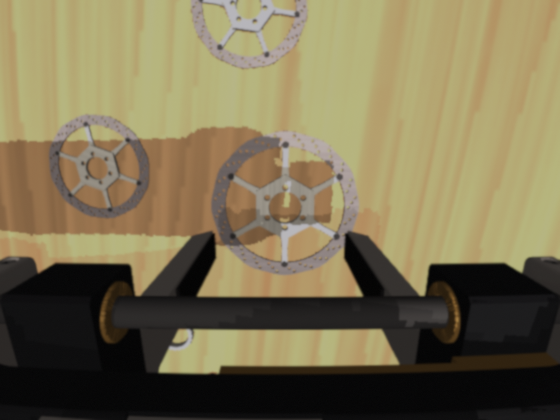

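```bash
python3 - <<'E'
from plan import *
c=cap('wrist','w4'); o=robot.observe(); print(o['ee_pos'],np.abs(o['qvel']).max(),yaw(),c['origin'])
crop(c,205,120,365,280,5,'w4c')
E
```

```text
[0.5462434  0.16019208 0.11937515] 0.022910787661226752 5.942472868950775 [0.5396962  0.23043253 0.32621088]
```

View pics/w4c.png

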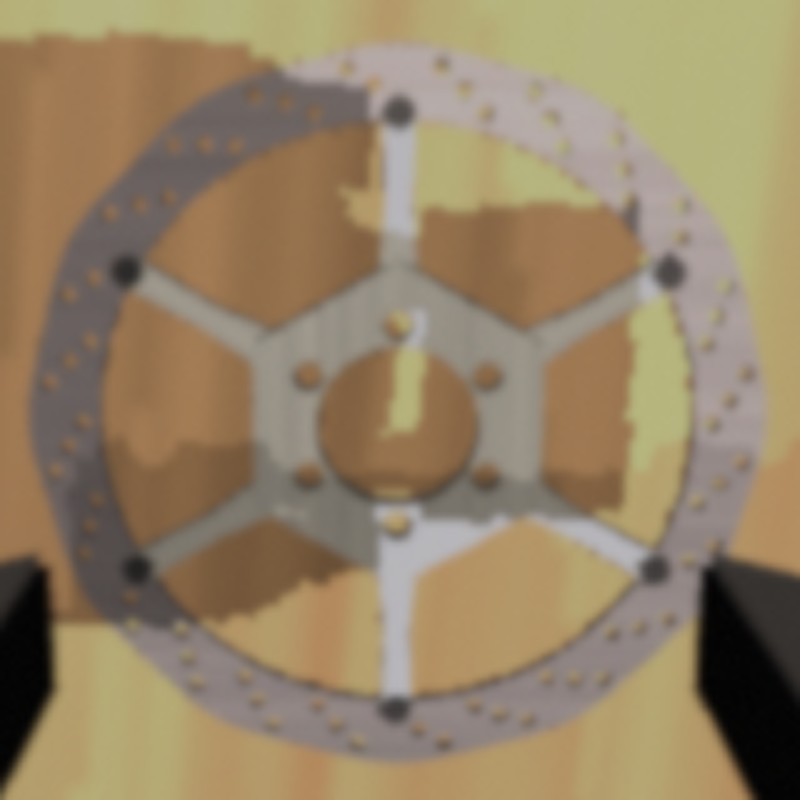

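```bash
python3 - <<'E'
from plan import *
c=load('w4'); f=lambda x,y:(205+(x+.5)/5-.5,120+(y+.5)/5-.5)
for z,L in [(.003,[(399,111),(670,272),(655,570),(396,709),(137,570),(126,271)]),(.006,[(397,325),(488,376),(487,476),(397,522),(308,474),(307,376)])]:
    P=np.array([atz(c,*f(x,y),z) for x,y in L]); m=P.mean(0);d=P-m;a=np.degrees(np.arctan2(d[:,1],d[:,0]))
    print(m,np.linalg.norm(d,axis=1),a%60,(a%60).mean())
E
```

```text
[0.55175302 0.15505916 0.003     ] [0.06648194 0.06650548 0.0662546  0.06642159 0.06654192 0.06645798] [35.94001986 35.96867587 36.00559337 36.06145183 36.09770564 36.01962159] 36.01551135883619
[0.55171626 0.15544921 0.006     ] [0.02182398 0.02210378 0.02241043 0.02157228 0.02207021 0.02209875] [36.46571895 35.50197956 36.14667029 36.08631755 35.26243968 36.7213216 ] 36.030741270120245
```

Call:
move_arm(targets=[[0, 0, 0, 0, 0, 0, 0.85], [0, 0, 0, 0, 0, 0, 0.85], [0, 0, 0, 0, 0, 0, 0.85], [0, 0, 0, 0, 0, 0, 0.85], [0, 0, 0, 0, 0, 0, 0.85], [0, 0, 0, 0, 0, 0, 0.85], [0, 0, 0, 0, 0, 0, 0.85], [0, 0, 0, 0, 0, 0, 0.85], [0, 0, 0, 0, 0, 0, 0.85], [0, 0, 0, 0, 0, 0, 0.85]])

```text
t: 4.35
ee_pos: [0.5467, 0.16, 0.1197]
orientation: [0.999, 0.051, -0.0, 0.0]
force: [-0.4, 1.2, -0.0]
grip_width: 0.0803
```

```bash
python3 - <<'E'
from plan import *
o=robot.observe(); print(o['ee_pos'],np.abs(o['qvel']).max(),yaw(),o['force'],o['t'])
print(Rotation.from_quat(o['orientation']).as_matrix())
E
```

```text
[0.54674511 0.15999573 0.11974339] 0.0013439759017578772 5.87507413425324 [-0.37832935  1.22424774 -0.03767673] 4.35
[[ 9.94747440e-01  1.02359798e-01 -3.95733762e-05]
 [ 1.02359793e-01 -9.94747435e-01 -1.13109960e-04]
 [-5.09434271e-05  1.08465120e-04 -9.99999993e-01]]
```

Call:
move_arm(targets=[[1.5, 2.5, 5, 0, 0, -0.1, 0.85], [1.5, 2.5, 10, 0, 0, 0, 0.85], [0, 0, 15, 0, 0, 0, 0.85], [0, 0, 15, 0, 0, 0, 0.85], [0, 0, 15, 0, 0, 0, 0.85], [0, 0, 14, 0, 0, 0, 0.85], [0, 0, 11, 0, 0, 0, 0.85], [0, 0, 5, 0, 0, 0, 0.85], [0, 0, 0, 0, 0, 0, 0.85], [0, 0, 0, 0, 0, 0, 0.85]])

```text
t: 5.35
ee_pos: [0.5506, 0.1554, 0.0301]
orientation: [0.999, 0.052, 0.0, -0.0]
force: [0.4, -0.8, 1.1]
grip_width: 0.0799
```

```bash
python3 - <<'E'
from plan import *
c=cap('wrist','w5'); o=robot.observe(); print(o['ee_pos'],np.abs(o['qvel']).max(),yaw(),o['force'],o['t'])
E
```

```text
[0.55066544 0.15545267 0.03029964] 0.005109227585795017 5.978378720194332 [0.31645517 0.56531088 0.39522094] 5.4
```

View pics/w5.png

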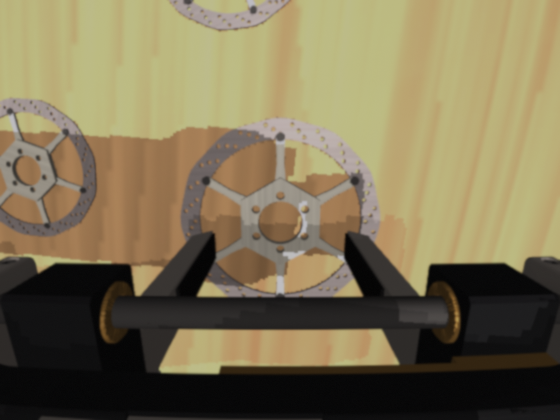

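Call:
move_arm(targets=[[0, 0, 6, 0, 0, 0, 0.85], [0, 0, 7, 0, 0, 0, 0.85], [0, 0, 6, 0, 0, 0, 0.85], [0, 0, 5, 0, 0, 0, 0.85], [0, 0, 3, 0, 0, 0, 0.85], [0, 0, 1.3, 0, 0, 0, 0.85], [0, 0, 0, 0, 0, 0, 0.85], [0, 0, 0, 0, 0, 0, 0.85], [0, 0, 0, 0, 0, 0, 0.85], [0, 0, 0, 0, 0, 0, 0.85]])

```text
t: 6.4
ee_pos: [0.5504, 0.1554, 0.0016]
orientation: [0.999, 0.052, 0.0, -0.0]
force: [-0.7, -0.6, 0.2]
grip_width: 0.0802
```

```bash
python3 - <<'E'
from plan import *
c=cap('side','s1'); crop(c,200,220,340,340,5,'s1c');o=robot.observe(); print(o['ee_pos'],np.abs(o['qvel']).max(),yaw(),o['force'],o['t'])
E
```

```text
[0.55032078 0.15535951 0.00162174] 0.0020797385953813512 5.9770128938385465 [-0.43494683 -0.56097985 -0.61589893] 6.45
```

View pics/s1c.png

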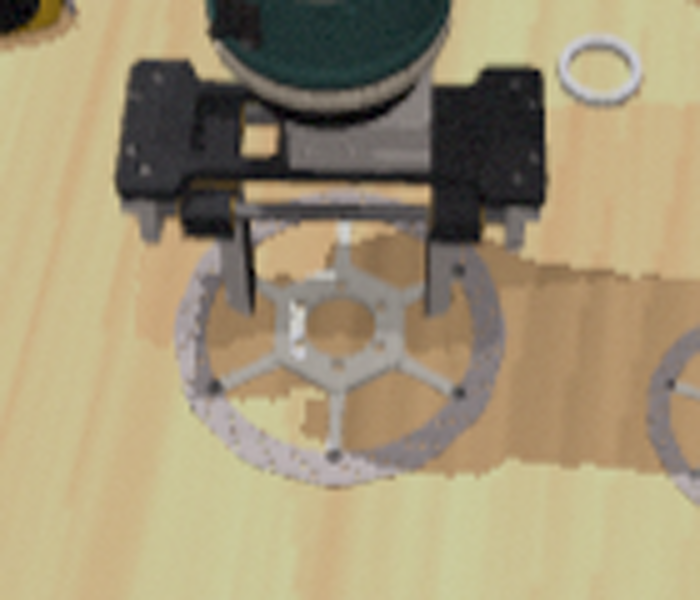

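```bash
python3 - <<'E'
from plan import *
c=load('s1'); o=robot.observe(); R=Rotation.from_quat(o['orientation']).as_matrix()
for p in [(0,0,0),(.0401,.008,0),(.0401,-.008,0),(-.0401,-.008,0),(-.0401,.008,0),(.0401,0,-.019)]:
    q=proj(c,o['ee_pos']+R@np.array(p))[0]; print(p,((q-[200,220])*5).round())
print(((proj(c,[[.5488,.1552,.003],[.5517,.1552,.003]])-[200,220])*5).round())
crop(c,230,260,310,320,10,'s1d')
E
```

```text
(0, 0, 0) [336. 330.]
(0.0401, 0.008, 0) [254. 313.]
(0.0401, -0.008, 0) [252. 343.]
(-0.0401, -0.008, 0) [420. 346.]
(-0.0401, 0.008, 0) [420. 317.]
(0.0401, 0, -0.019) [251. 307.]
[[340. 328.]
 [334. 327.]]
```

View pics/s1d.png

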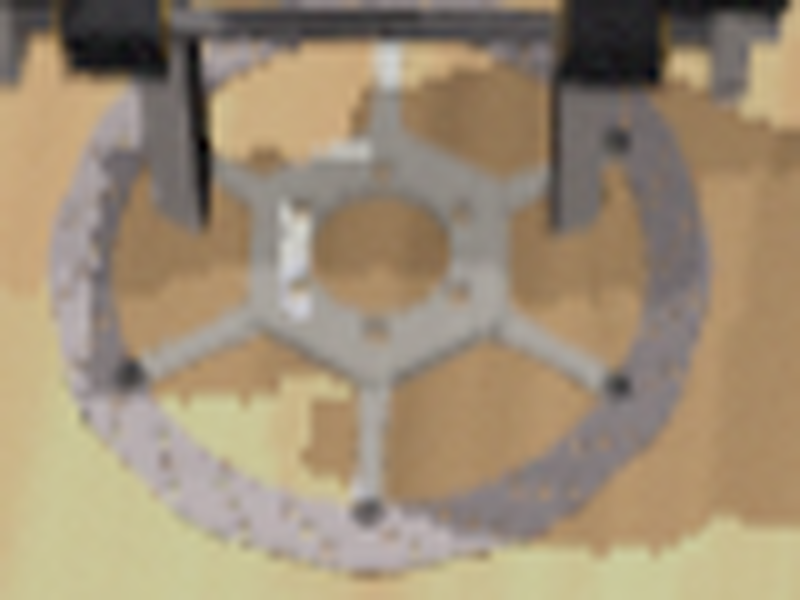

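```bash
python3 - <<'E'
from plan import *
c=load('s1'); o=robot.observe(); R=Rotation.from_quat(o['orientation']).as_matrix()
T=lambda P:(R.T@(P-o['ee_pos'])*1000).round(1)
for x,y in [(175,150),(180,190),(185,205),(195,215),(202,150),(203,215),(580,150),(570,200),(565,220),(380,200),(375,300)]:
    u,v=230+x/10,260+y/10; P=dep(c,u,v); print((x,y),P.round(4),T(P))
w=load('w5'); print(proj(w,np.array([0.55066544,0.15545267,0.03029964])+np.array([R@np.array(p) for p in [(-.04,.008,0),(-.04,-.008,0),(.04,.008,0),(.04,-.008,0),(.04,-.008,-.03),(.04,.008,-.03)]])))
crop(w,140,200,420,340,3,'w5c')
E
```

```text
(175, 150) [0.5925 0.1691 0.0646] [ 43.4  -9.3 -63. ]
(180, 190) [0.5925 0.1686 0.0464] [ 43.3  -8.8 -44.8]
(185, 205) [0.5914 0.1696 0.0416] [ 42.4  -9.9 -40. ]
(195, 215) [0.5903 0.1659 0.0313] [ 40.8  -6.4 -29.7]
(202, 150) [0.5888 0.1594 0.0496] [ 38.7   0.  -48. ]
(203, 215) [0.5884 0.1657 0.0313] [ 39.   -6.3 -29.7]
(580, 150) [0.5011 0.1603 0.0692] [-48.5 -10.1 -67.6]
(570, 200) [0.503  0.1587 0.0444] [-46.7  -8.2 -42.8]
(565, 220) [0.4659 0.6259 0.8285] [ -34.8 -476.8 -826.8]
(380, 200) [ 0.5513  0.1371 -0.0016] [-0.9 18.2  3.2]
(375, 300) [ 0.5485  0.1647 -0.001 ] [-0.8 -9.5  2.6]
[[222.78731766 242.36727837]
 [221.7703842  220.97082334]
 [334.18245852 242.39805516]
 [335.17318082 221.00059963]
 [343.78730787 234.80422945]
 [342.44434693 259.14404431]]
```

View pics/w5c.png

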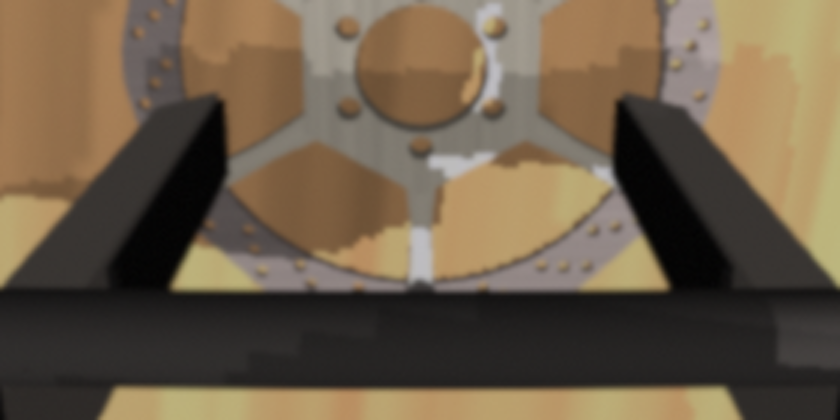

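Call:
move_arm(targets=[[0, 0, 0, 0, 0, 0, 0.72], [0, 0, 0, 0, 0, 0, 0.72], [0, 0, 0, 0, 0, 0, 0.72], [0, 0, 0, 0, 0, 0, 0.72], [0, 0, 0, 0, 0, 0, 0.72], [0, 0, 0, 0, 0, 0, 0.72], [0, 0, 0, 0, 0, 0, 0.72], [0, 0, 0, 0, 0, 0, 0.72], [0, 0, 0, 0, 0, 0, 0.72], [0, 0, 0, 0, 0, 0, 0.72]])

```text
t: 7.45
ee_pos: [0.5503, 0.1553, 0.0015]
orientation: [0.999, 0.052, 0.0, 0.0]
force: [0.4, 0.0, 0.3]
grip_width: 0.0675
```

```bash
python3 - <<'E'
from plan import *
c=cap('side','s2'); crop(c,230,260,310,320,10,'s2d')
w=cap('wrist','w6'); crop(w,140,180,420,340,3,'w6c');o=robot.observe(); print(o['ee_pos'],o['grip_width'])
R=Rotation.from_quat(o['orientation']).as_matrix(); g=o['grip_width']/2
for z in (0,-.01,-.015,-.02,-.025,-.03): print(z,((proj(w,o['ee_pos']+np.array([R@np.array(p) for p in [(-g,.008,z),(-g,-.008,z),(g,.008,z),(g,-.008,z)]]))-[140,180])*3).round().tolist(), ((proj(c,o['ee_pos']+np.array([R@np.array(p) for p in [(g,-.008,z),(-g,-.008,z)]]))-[230,260])*10).round().tolist())
E
```

```text
[0.5502744  0.15533008 0.00147541] 0.06743541212596507
0 [[274.0, 187.0], [272.0, 123.0], [556.0, 187.0], [558.0, 123.0]] [[231.0, 286.0], [513.0, 292.0]]
-0.01 [[268.0, 202.0], [265.0, 136.0], [562.0, 203.0], [565.0, 136.0]] [[229.0, 265.0], [513.0, 271.0]]
-0.015 [[264.0, 211.0], [261.0, 142.0], [565.0, 211.0], [568.0, 142.0]] [[228.0, 254.0], [513.0, 260.0]]
-0.02 [[260.0, 219.0], [257.0, 149.0], [569.0, 219.0], [572.0, 149.0]] [[227.0, 243.0], [513.0, 249.0]]
-0.025 [[256.0, 228.0], [253.0, 157.0], [573.0, 228.0], [576.0, 157.0]] [[226.0, 232.0], [514.0, 238.0]]
-0.03 [[252.0, 237.0], [249.0, 164.0], [577.0, 238.0], [580.0, 165.0]] [[225.0, 221.0], [514.0, 227.0]]
```

View pics/s2d.png

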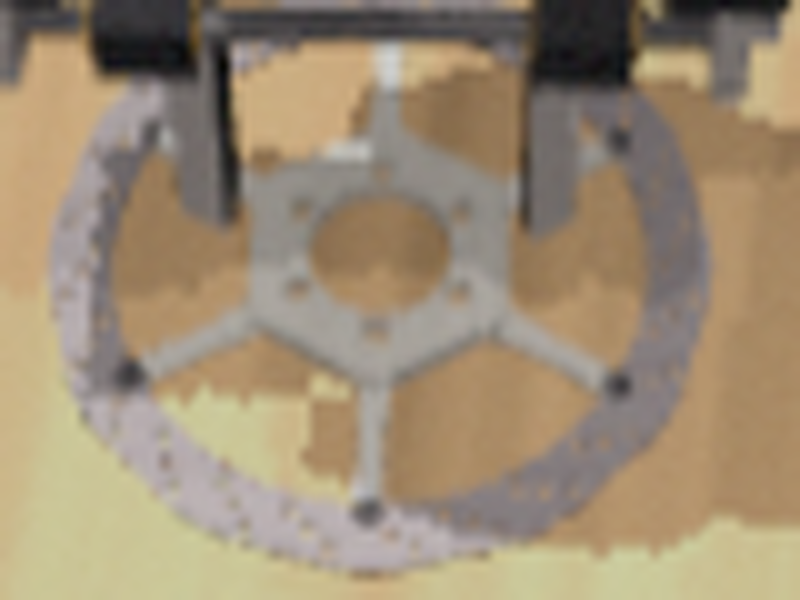

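View pics/w6c.png

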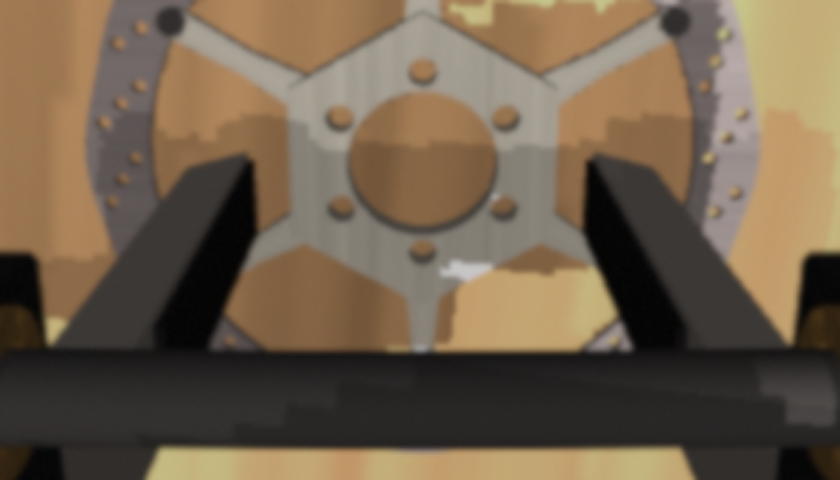

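Call:
move_arm(targets=[[0, 0, 3, 0, 0, 0, 0.72], [0, 0, 4, 0, 0, 0, 0.72], [0, 0, 4, 0, 0, 0, 0.72], [0, 0, 4, 0, 0, 0, 0.72], [0, 0, 3, 0, 0, 0, 0.72], [0, 0, 2, 0, 0, 0, 0.72], [0, 0, 0, 0, 0, 0, 0.72], [0, 0, 0, 0, 0, 0, 0.72], [0, 0, 0, 0, 0, 0, 0.72], [0, 0, 0, 0, 0, 0, 0.72]])

```text
t: 8.55
ee_pos: [0.5504, 0.1554, -0.0184]
orientation: [0.999, 0.052, 0.0, -0.0]
force: [0.3, 0.1, 0.3]
grip_width: 0.068
```

```bash
python3 - <<'E'
from plan import *
c=cap('side','s3'); crop(c,230,260,310,320,10,'s3d')
w=cap('wrist','w7'); crop(w,140,180,420,340,3,'w7c');o=robot.observe(); print(o['ee_pos'],o['grip_width'],o['force'])
R=Rotation.from_quat(o['orientation']).as_matrix(); g=o['grip_width']/2
for z in (-.015,-.02,-.025,-.03): print(z,((proj(w,o['ee_pos']+np.array([R@np.array(p) for p in [(-g,.008,z),(-g,-.008,z),(g,.008,z),(g,-.008,z)]]))-[140,180])*3).round().tolist(), ((proj(c,o['ee_pos']+np.array([R@np.array(p) for p in [(g,-.008,z),(-g,-.008,z)]]))-[230,260])*10).round().tolist())
E
```

```text
[ 0.55034185  0.15537043 -0.01842001] 0.06773721487381205 [-0.25734101  0.40393808 -0.61309927]
-0.015 [[263.0, 211.0], [260.0, 142.0], [566.0, 211.0], [569.0, 142.0]] [[231.0, 297.0], [513.0, 302.0]]
-0.02 [[260.0, 219.0], [257.0, 149.0], [570.0, 219.0], [573.0, 149.0]] [[230.0, 286.0], [513.0, 292.0]]
-0.025 [[256.0, 228.0], [252.0, 157.0], [573.0, 228.0], [577.0, 157.0]] [[229.0, 275.0], [513.0, 281.0]]
-0.03 [[252.0, 237.0], [248.0, 164.0], [577.0, 238.0], [581.0, 165.0]] [[228.0, 265.0], [513.0, 270.0]]
```

View pics/s3d.png

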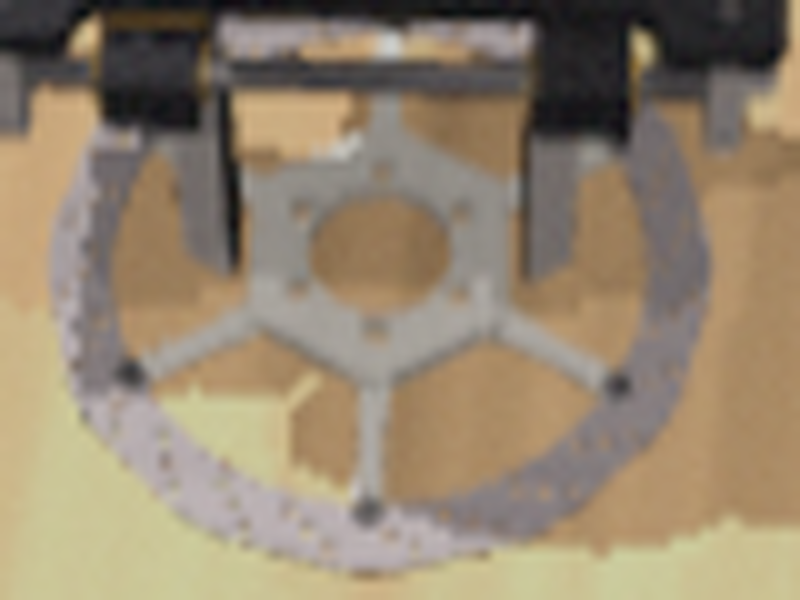

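View pics/w7c.png

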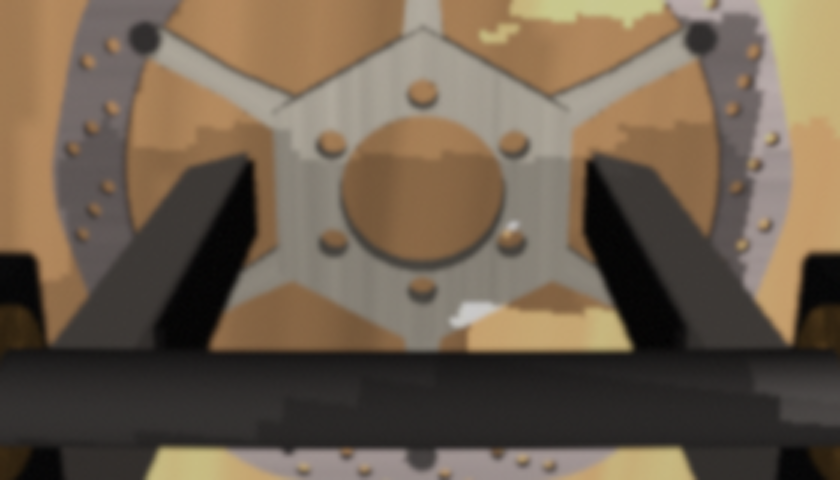

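Call:
move_arm(targets=[[0, 0, 2, 0, 0, 0, 0.72], [0, 0, 2, 0, 0, 0, 0.72], [0, 0, 1.5, 0, 0, 0, 0.72], [0, 0, 0.5, 0, 0, 0, 0.72], [0, 0, 0, 0, 0, 0, 0.69], [0, 0, 0, 0, 0, 0, 0.69], [0, 0, 0, 0, 0, 0, 0.69], [0, 0, 0, 0, 0, 0, 0.69], [0, 0, 0, 0, 0, 0, 0.69], [0, 0, 0, 0, 0, 0, 0.69]])

```text
t: 9.65
ee_pos: [0.5503, 0.1553, -0.0245]
orientation: [0.999, 0.052, 0.0, 0.0]
force: [-0.0, 0.9, -0.2]
grip_width: 0.0648
```

```bash
python3 - <<'E'
from plan import *
c=cap('side','s4'); crop(c,230,260,310,320,10,'s4d')
o=robot.observe(); print(o['ee_pos'],o['grip_width'],o['force'])
R=Rotation.from_quat(o['orientation']).as_matrix(); g=o['grip_width']/2
for z in (-.015,-.02,-.025,-.03): print(z, ((proj(c,o['ee_pos']+np.array([R@np.array(p) for p in [(g,-.008,z),(-g,-.008,z)]]))-[230,260])*10).round().tolist())
E
```

```text
[ 0.55027888  0.15532536 -0.02449041] 0.06499632837622137 [ 1.1755863   0.54449864 -0.49589041]
-0.015 [[238.0, 309.0], [507.0, 315.0]]
-0.02 [[237.0, 299.0], [507.0, 304.0]]
-0.025 [[236.0, 288.0], [508.0, 294.0]]
-0.03 [[235.0, 278.0], [508.0, 283.0]]
```

View pics/s4d.png

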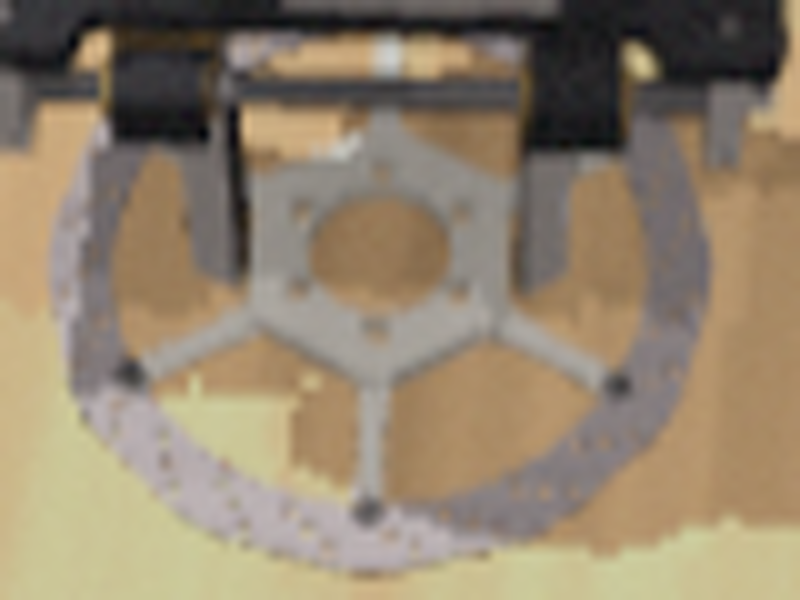

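Call:
move_arm(targets=[[0, 0, 0.5, 0, 0, 0, 0.69], [0, 0, 0.5, 0, 0, 0, 0.69], [0, 0, 0, 0, 0, 0, 0.62], [0, 0, 0, 0, 0, 0, 0.55], [0, 0, 0, 0, 0, 0, 0.5], [0, 0, 0, 0, 0, 0, 0.5], [0, 0, 0, 0, 0, 0, 0.5], [0, 0, 0, 0, 0, 0, 0.5], [0, 0, 0, 0, 0, 0, 0.5], [0, 0, 0, 0, 0, 0, 0.5]], squeeze=20)

```text
t: 10.7
ee_pos: [0.5503, 0.1553, -0.0255]
orientation: [0.999, 0.052, 0.0, 0.0]
force: [-0.7, -0.3, -2.0]
grip_width: 0.0616
```

```bash
python3 - <<'E'
from plan import *
c=cap('side','s5'); crop(c,230,260,310,320,10,'s5d')
o=robot.observe(); print(o['ee_pos'],o['grip_width'],o['force'])
E
```

```text
[ 0.55027438  0.15531997 -0.02553092] 0.06167328879679141 [-0.15942405 -0.2554174  -0.81987301]
```

View pics/s5d.png

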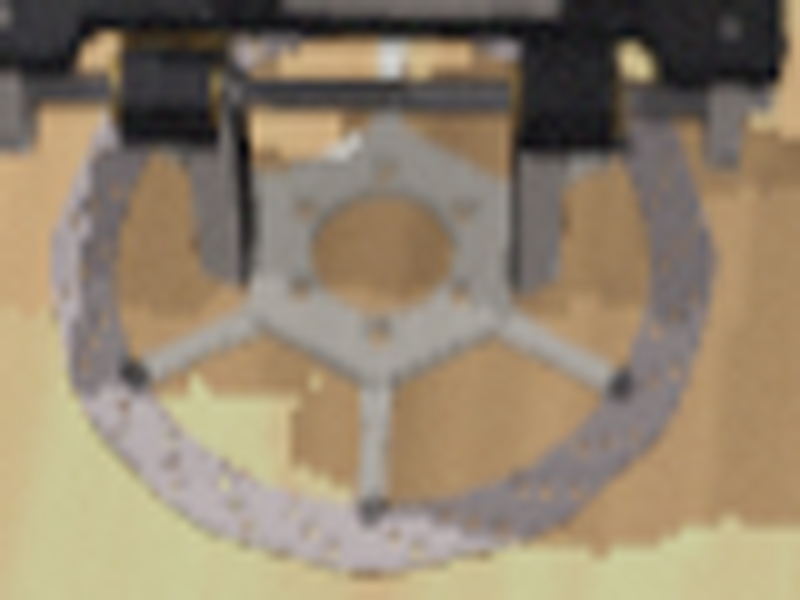

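Gripped at 61.7 mm, with both fingers flat on opposite flats. I'll lift and check.

Call:
move_arm(targets=[[0, 0, -2, 0, 0, 0, 0.5], [0, 0, -5, 0, 0, 0, 0.5], [0, 0, -10, 0, 0, 0, 0.5], [0, 0, -15, 0, 0, 0, 0.5], [0, 0, -20, 0, 0, 0, 0.5], [0, 0, -20, 0, 0, 0, 0.5], [0, 0, -15, 0, 0, 0, 0.5], [0, 0, -8, 0, 0, 0, 0.5], [0, 0, -5, 0, 0, 0, 0.5], [0, 0, 0, 0, 0, 0, 0.5]])

```text
t: 11.75
ee_pos: [0.5503, 0.1555, 0.0748]
orientation: [0.999, 0.052, 0.0, -0.0]
force: [-0.2, 0.0, -2.1]
grip_width: 0.0616
```

```bash
python3 - <<'E'
from plan import *
c=cap('wrist','w8'); s=cap('scene','sc2')
o=robot.observe(); print(o['ee_pos'],o['grip_width'],o['force'],yaw(),c['origin'])
crop(s,270,130,410,270,5,'sc2c')
E
```

```text
[0.54991345 0.15529372 0.07393329] 0.06151622021978444 [ 0.02280577 -0.66025789 -1.38600684] 5.9807440901623545 [0.54398591 0.22400863 0.28259901]
```

View pics/w8.png

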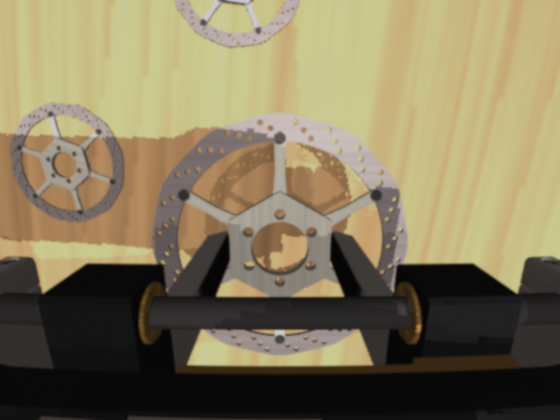

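View pics/sc2c.png

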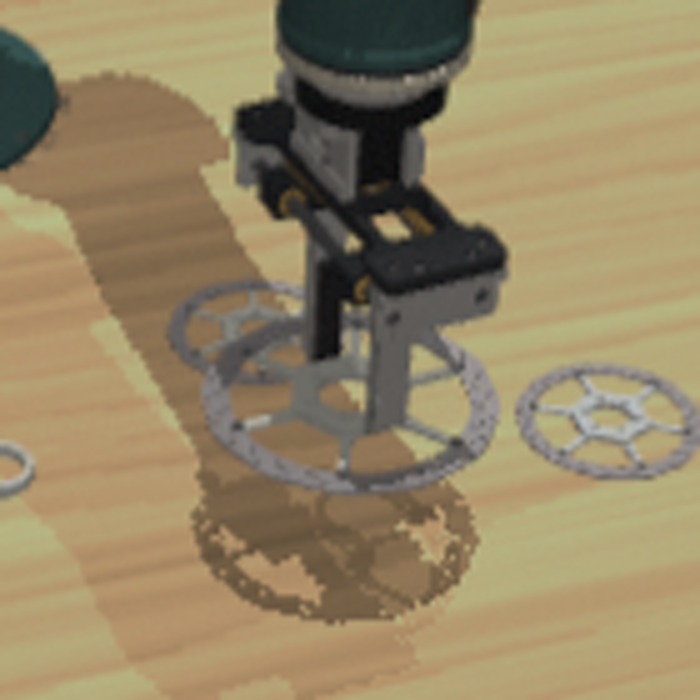

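```bash
python3 - <<'E'
from plan import *
c=load('w8'); crop(c,150,110,410,350,3,'w8c')
E
```

```text
(no output)
```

View pics/w8c.png

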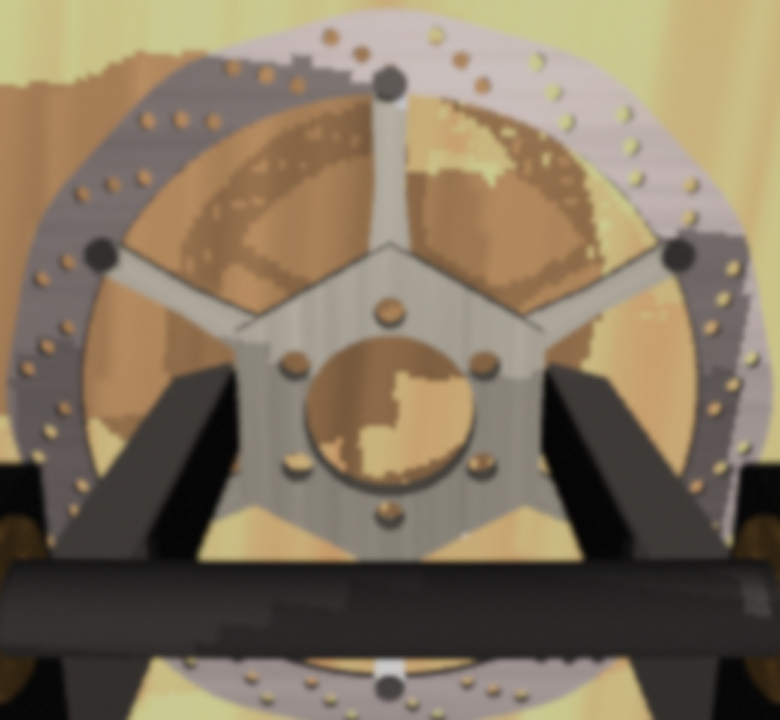

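```bash
cat > pnp.py <<'E'
from plan import *
def pnp(c,img,obj,ee,q):
    ok,rv,tv=cv2.solvePnP(np.array(obj),np.array(img),c['K'],np.array(c['distortion']),flags=cv2.SOLVEPNP_ITERATIVE)
    e=cv2.projectPoints(np.array(obj),rv,tv,c['K'],np.array(c['distortion']))[0].reshape(-1,2)-np.array(img)
    Rw=c['rotation']@cv2.Rodrigues(rv)[0]; tw=c['origin']+c['rotation']@tv.ravel()
    R=Rotation.from_quat(q).as_matrix()
    print('rms px',np.sqrt((e**2).mean()),'world',tw.round(4),'tool mm',(R.T@(tw-ee)*1000).round(2),'rot in tool deg',np.degrees(Rotation.from_matrix(R.T@Rw).as_rotvec()).round(2), 'z dot',Rw[:,2].round(4))
E
python3 - <<'E'
from pnp import *
c=load('w8'); o=robot.observe()
px=[(389,84),(679,256),(101,255),(389,688),(390,312),(485,364),(483,465),(389,514),(298,464),(295,364)]
img=[(150+(x+.5)/3-.5,110+(y+.5)/3-.5) for x,y in px]
r=.0664; P=lambda r,a,z:(r*np.sin(np.radians(a)),-r*np.cos(np.radians(a)),z)
obj=[P(r,0,-.003),P(r,60,-.003),P(r,-60,-.003),P(r,180,-.003)]+[P(.022,a,-.006) for a in (0,60,120,180,240,300)]
pnp(c,img,obj,o['ee_pos'],o['orientation'])
E
```

```text
rms px 0.3481225721340525 world [0.5513 0.1553 0.1002] tool mm [  1.31   0.18 -26.28] rot in tool deg [-0.22  0.28 -0.  ] z dot [ 0.0046 -0.0037 -1.    ]
```

```bash
python3 - <<'E'
from plan import *
o=robot.observe(); p=o['ee_pos']; print(p)
plan((p[0],p[1]-.08,.195),2.5,10,op=0.5)
plan((.5202,-.1352,.195),-4.6,10,start=(p[0],p[1]-.08,.195),y0=2.5,op=0.5)
E
```

```text
[0.54991345 0.15529372 0.07393329]
[[-0.8,8.0,-12.1,0,0,np.float64(0.35),0.5],[-0.8,8.0,-12.1,0,0,np.float64(0.35),0.5],[-0.7,8.0,-12.1,0,0,np.float64(0.35),0.5],[-0.7,8.0,-12.1,0,0,np.float64(0.35),0.5],[-0.6,8.0,-12.1,0,0,np.float64(0.35),0.5],[-0.6,7.9,-12.1,0,0,np.float64(0.35),0.5],[-0.6,8.0,-12.1,0,0,np.float64(0.35),0.5],[-0.5,7.9,-12.1,0,0,np.float64(0.35),0.5],[-0.4,8.0,-12.1,0,0,np.float64(0.35),0.5],[-0.4,8.0,-12.2,0,0,np.float64(0.35),0.5]]
end [0.54996525 0.07524996 0.19503329] 2.480744090162356
[[-3.9,20.9,0.0,0,0,0.71,0.5],[-3.6,20.9,0.0,0,0,0.71,0.5],[-3.4,21.0,0.0,0,0,0.71,0.5],[-3.1,21.0,0.0,0,0,0.71,0.5],[-2.8,21.1,0.0,0,0,0.71,0.5],[-2.6,21.1,0.0,0,0,0.71,0.5],[-2.3,21.1,0.0,0,0,0.71,0.5],[-2.1,21.2,0.0,0,0,0.71,0.5],[-1.8,21.2,0.0,0,0,0.71,0.5],[-1.5,21.2,0.0,0,0,0.71,0.5]]
end [ 0.52023744 -0.13519662  0.195     ] -4.6
```

Call:
move_arm(targets=[[-0.8, 8, -12.1, 0, 0, 0.35, 0.5], [-0.8, 8, -12.1, 0, 0, 0.35, 0.5], [-0.7, 8, -12.1, 0, 0, 0.35, 0.5], [-0.7, 8, -12.1, 0, 0, 0.35, 0.5], [-0.6, 8, -12.1, 0, 0, 0.35, 0.5], [-0.6, 8, -12.1, 0, 0, 0.35, 0.5], [-0.6, 8, -12.1, 0, 0, 0.35, 0.5], [-0.5, 8, -12.1, 0, 0, 0.35, 0.5], [-0.4, 8, -12.1, 0, 0, 0.35, 0.5], [-0.4, 8, -12.1, 0, 0, 0.35, 0.5]])

```text
t: 12.85
ee_pos: [0.5503, 0.0744, 0.1965]
orientation: [1.0, 0.021, 0.0, 0.0]
force: [-0.6, -0.2, -1.2]
grip_width: 0.0615
```

Call:
move_arm(targets=[[-3.9, 21, 0, 0, 0, 0.71, 0.5], [-3.6, 22, 0, 0, 0, 0.71, 0.5], [-3.4, 22, 0, 0, 0, 0.71, 0.5], [-3.1, 22, 0, 0, 0, 0.71, 0.5], [-2.8, 22, 0, 0, 0, 0.71, 0.5], [-2.6, 22, 0, 0, 0, 0.71, 0.5], [-2.3, 22, 0, 0, 0, 0.71, 0.5], [-2.1, 22, 0, 0, 0, 0.71, 0.5], [-1.8, 20, 0, 0, 0, 0.71, 0.5], [-1.5, 15, 0, 0, 0, 0.71, 0.5]])

```text
t: 13.85
ee_pos: [0.5201, -0.1372, 0.1953]
orientation: [0.999, -0.042, -0.0, 0.0]
force: [1.3, -0.5, -1.2]
grip_width: 0.0611
```

Call:
move_arm(targets=[[0, 0, 0, 0, 0, 0, 0.5], [0, 0, 0, 0, 0, 0, 0.5], [0, 0, 0, 0, 0, 0, 0.5], [0, 0, 0, 0, 0, 0, 0.5], [0, 0, 0, 0, 0, 0, 0.5], [0, 0, 0, 0, 0, 0, 0.5], [0, 0, 0, 0, 0, 0, 0.5], [0, 0, 0, 0, 0, 0, 0.5], [0, 0, 0, 0, 0, 0, 0.5], [0, 0, 0, 0, 0, 0, 0.5]])

```text
t: 14.85
ee_pos: [0.521, -0.1347, 0.1955]
orientation: [0.999, -0.04, 0.0, 0.0]
force: [0.2, 0.2, -1.0]
grip_width: 0.0612
```

```bash
python3 - <<'E'
from plan import *
o=robot.observe(); print(o['ee_pos'],yaw(),o['t'],o['force'],o['grip_width'])
R=Rotation.from_quat(o['orientation']).as_matrix(); print('tool shift',R.T@(np.array([.5202,-.1352,.195])-o['ee_pos'])*1000)
c=cap('wrist','w9'); crop(c,150,110,410,350,3,'w9c')
s=cap('scene','sc3'); crop(s,150,120,310,260,5,'sc3c')
E
```

```text
[ 0.52100857 -0.13471514  0.19551228] -4.626257232555114 14.85 [ 0.2343223   0.16526128 -1.02824861] 0.061171817387497246
tool shift [-0.76684798  0.54844019  0.51230414]
```

View pics/w9c.png

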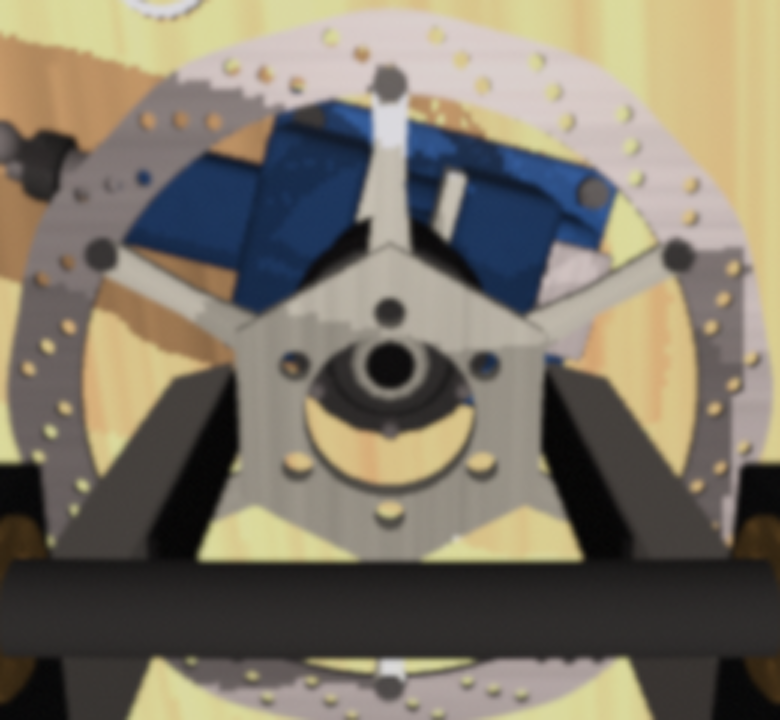

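View pics/sc3c.png

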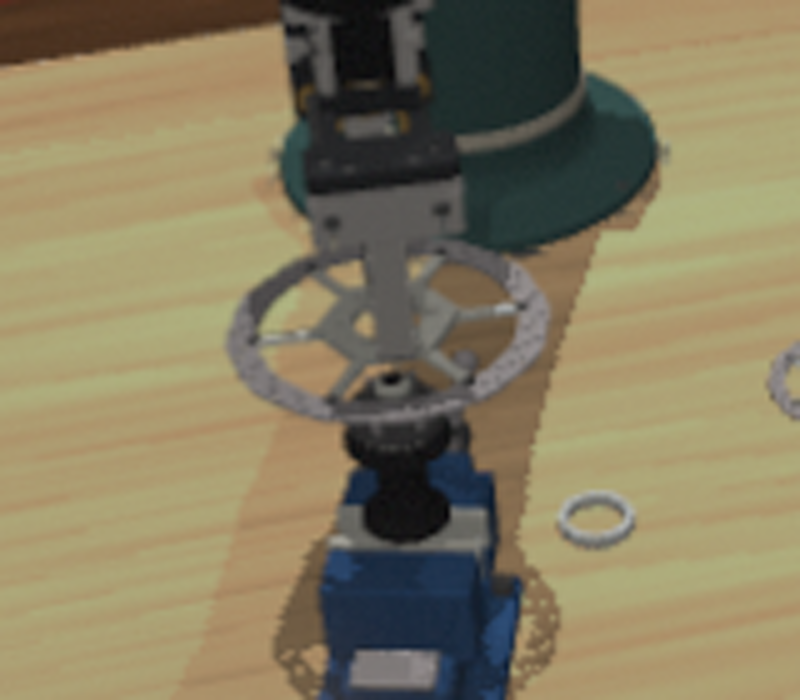

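```bash
python3 - <<'E'
from plan import *
c=load('w9'); crop(c,235,190,325,270,8,'w9d'); o=robot.observe(); R=Rotation.from_quat(o['orientation']).as_matrix()
f=lambda x,y:(150+(x+.5)/3-.5,110+(y+.5)/3-.5)
for n,x,y,z in [('axle',390,364,.190),('stud',389,429,.180),('discbore top',390,413,o['ee_pos'][2]+.0255+.006),('studL',317,390,.18),('studR',463,392,.18)]:
    P=atz(c,*f(x,y),z); print(n,P.round(4),(R.T@(P-o['ee_pos'])*1000).round(2))
print(o['ee_pos'],c['K'])
E
```

```text
axle [ 0.5217 -0.1358  0.19  ] [0.8  1.01 5.5 ]
stud [ 0.5198 -0.1567  0.18  ] [ 0.55 22.   15.5 ]
discbore top [ 0.5219 -0.1341  0.227 ] [  0.8   -0.65 -31.5 ]
studL [ 0.5022 -0.1445  0.18  ] [-17.92  11.31  15.5 ]
studR [ 0.5395 -0.1481  0.18  ] [19.54 11.84 15.5 ]
[ 0.52100871 -0.13470435  0.19549741] [[306.95466272   0.         279.58142239]
 [  0.         306.95466272 206.66200795]
 [  0.           0.           1.        ]]
```

View pics/w9d.png

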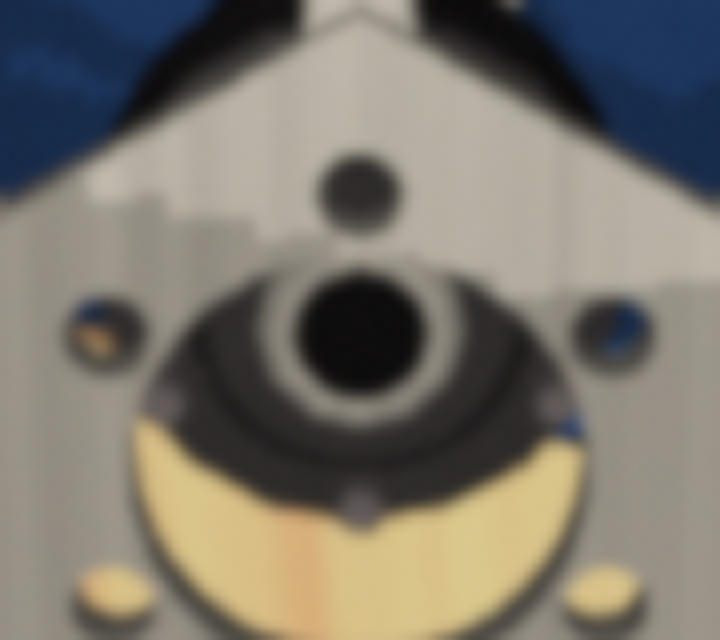

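Call:
move_arm(targets=[[0, 0.4, 3, 0, 0, 0.3, 0.5], [0, 0, 5, 0, 0, 0, 0.5], [0, 0, 6, 0, 0, 0, 0.5], [0, 0, 6, 0, 0, 0, 0.5], [0, 0, 6, 0, 0, 0, 0.5], [0, 0, 4, 0, 0, 0, 0.5], [0, 0, 3, 0, 0, 0, 0.5], [0, 0, 1, 0, 0, 0, 0.5], [0, 0, 0, 0, 0, 0, 0.5], [0, 0, 0, 0, 0, 0, 0.5]])

```text
t: 15.95
ee_pos: [0.5211, -0.1351, 0.1617]
orientation: [0.999, -0.043, 0.0, 0.0]
force: [-0.2, 0.4, -1.6]
grip_width: 0.0613
```

```bash
python3 - <<'E'
from plan import *
c=cap('wrist','w10'); crop(c,235,190,325,270,8,'w10d'); o=robot.observe();  print(o['ee_pos'],yaw(),o['t'],o['force'],o['moment'])
E
```

```text
[ 0.52109439 -0.13513271  0.16169647] -4.927031322142569 16.0 [ 0.1166638  -0.04284242 -1.57527971] [-0.06301581  0.04658067  0.01290858]
```

View pics/w10d.png

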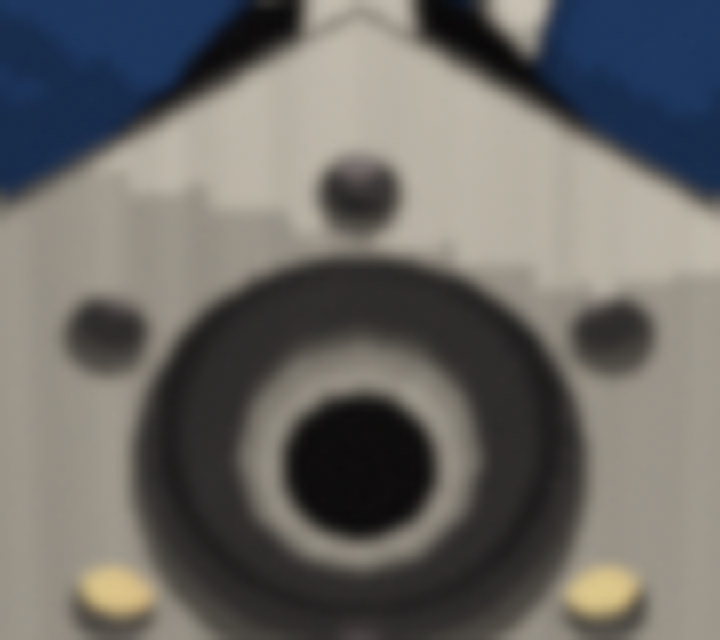

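Call:
move_arm(targets=[[0, 0, 1, 0, 0, 0, 0.5], [0, 0, 1, 0, 0, 0, 0.5], [0, 0, 1, 0, 0, 0, 0.5], [0, 0, 1, 0, 0, 0, 0.5], [0, 0, 1, 0, 0, 0, 0.5], [0, 0, 0, 0, 0, 0, 0.5], [0, 0, 0, 0, 0, 0, 0.5], [0, 0, 0, 0, 0, 0, 0.5], [0, 0, 0, 0, 0, 0, 0.5], [0, 0, 0, 0, 0, 0, 0.5]])

```text
t: 17.0
ee_pos: [0.521, -0.1351, 0.1565]
orientation: [0.999, -0.043, 0.0, 0.0]
force: [-0.2, 0.6, -2.3]
grip_width: 0.0613
```

```bash
python3 - <<'E'
from plan import *
c=cap('wrist','w11'); crop(c,235,190,325,280,8,'w11d'); o=robot.observe();  print(o['ee_pos'],yaw(),o['t'],o['force'],o['moment'])
E
```

```text
[ 0.52101392 -0.1350612   0.15652309] -4.9239798795297505 17.05 [-0.23297854  0.04142134 -2.74547769] [-0.04687839  0.05394731  0.01272286]
```

View pics/w11d.png

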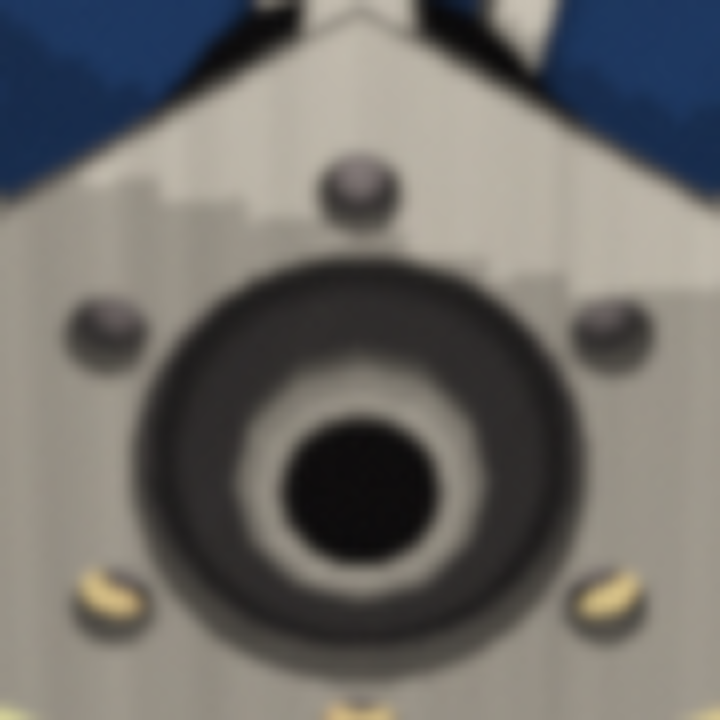

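Call:
move_arm(targets=[[0, 0, 0.5, 0, 0, 0, 0.5], [0, 0, 0.5, 0, 0, 0, 0.5], [0, 0, 0.5, 0, 0, 0, 0.5], [0, 0, 0.5, 0, 0, 0, 0.5], [0, 0, 0.5, 0, 0, 0, 0.5], [0, 0, 0.5, 0, 0, 0, 0.5], [0, 0, 0.5, 0, 0, 0, 0.5], [0, 0, 0.5, 0, 0, 0, 0.5], [0, 0, 0, 0, 0, 0, 0.5], [0, 0, 0, 0, 0, 0, 0.5]])

```text
t: 18.05
ee_pos: [0.521, -0.1351, 0.1525]
orientation: [0.999, -0.043, 0.0, 0.0]
force: [0.4, -0.4, -1.4]
grip_width: 0.0616
```

```bash
python3 - <<'E'
from plan import *
c=cap('wrist','w12'); crop(c,235,190,325,280,8,'w12d'); o=robot.observe();  print(o['ee_pos'],yaw(),o['t'],o['force'],o['moment'])
E
```

```text
[ 0.52099591 -0.13509641  0.15249385] -4.92434150299897 18.1 [-0.23178182  0.92307582 -1.58228442] [-0.09372393  0.0231296   0.00387035]
```

View pics/w12d.png

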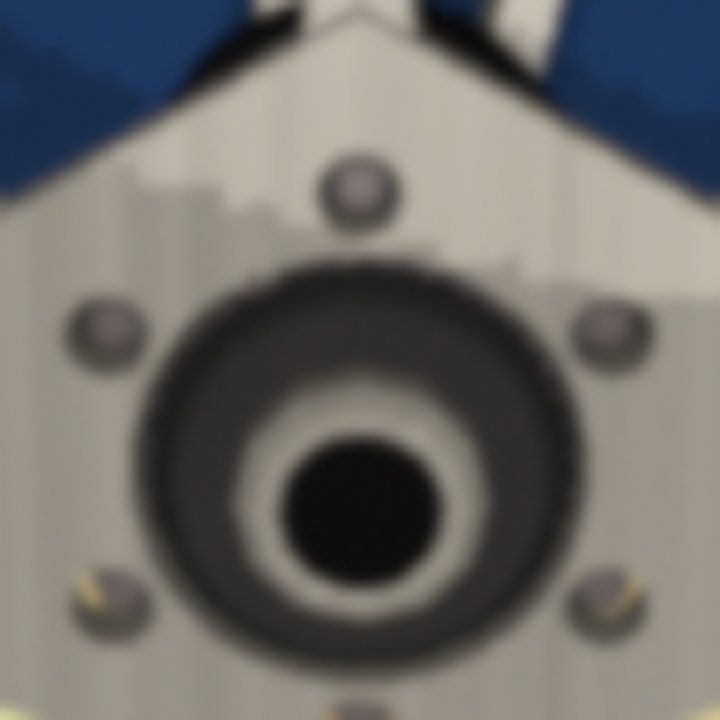

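The studs are centred in the holes and there's no reaction force, so I'll keep going down.

Call:
move_arm(targets=[[0, 0, 0.5, 0, 0, 0, 0.5], [0, 0, 0.5, 0, 0, 0, 0.5], [0, 0, 0.5, 0, 0, 0, 0.5], [0, 0, 0.5, 0, 0, 0, 0.5], [0, 0, 0.5, 0, 0, 0, 0.5], [0, 0, 0.5, 0, 0, 0, 0.5], [0, 0, 0.5, 0, 0, 0, 0.5], [0, 0, 0.3, 0, 0, 0, 0.5], [0, 0, 0, 0, 0, 0, 0.5], [0, 0, 0, 0, 0, 0, 0.5]])

```text
t: 19.1
ee_pos: [0.521, -0.1351, 0.1487]
orientation: [0.999, -0.043, 0.0, 0.0]
force: [-0.1, 0.2, -1.8]
grip_width: 0.0613
```

Call:
move_arm(targets=[[0, 0, 0.2, 0, 0, 0, 0.5], [0, 0, 0.2, 0, 0, 0, 0.5], [0, 0, 0.2, 0, 0, 0, 0.5], [0, 0, 0.2, 0, 0, 0, 0.5], [0, 0, 0.2, 0, 0, 0, 0.5], [0, 0, 0, 0, 0, 0, 0.5], [0, 0, 0, 0, 0, 0, 0.5], [0, 0, 0, 0, 0, 0, 0.5], [0, 0, 0, 0, 0, 0, 0.5], [0, 0, 0, 0, 0, 0, 0.5]])

```text
t: 20.1
ee_pos: [0.521, -0.1351, 0.1477]
orientation: [0.999, -0.043, 0.0, 0.0]
force: [-0.3, -0.3, -2.1]
grip_width: 0.0612
```

Disc underside is at about 0.1732 with no contact yet. I'll make small steps.

Call:
move_arm(targets=[[0, 0, 0.2, 0, 0, 0, 0.5], [0, 0, 0.2, 0, 0, 0, 0.5], [0, 0, 0.2, 0, 0, 0, 0.5], [0, 0, 0.2, 0, 0, 0, 0.5], [0, 0, 0, 0, 0, 0, 0.5], [0, 0, 0, 0, 0, 0, 0.5], [0, 0, 0, 0, 0, 0, 0.5], [0, 0, 0, 0, 0, 0, 0.5], [0, 0, 0, 0, 0, 0, 0.5], [0, 0, 0, 0, 0, 0, 0.5]])

```text
t: 21.1
ee_pos: [0.521, -0.1351, 0.1469]
orientation: [0.999, -0.043, -0.0, 0.0]
force: [-0.2, 0.2, -1.9]
grip_width: 0.0613
```

```bash
python3 - <<'E'
from plan import *
c=cap('wrist','w13'); crop(c,235,190,325,280,8,'w13d'); o=robot.observe();  print(o['ee_pos'],yaw(),o['t'],o['force'],o['moment'])
s=cap('scene','sc4'); crop(s,150,130,310,260,5,'sc4c')
E
```

```text
[ 0.52097744 -0.13507749  0.14689806] -4.925688101898693 21.15 [ 0.15243302 -0.13400682 -0.96846209] [-0.0959662   0.09472833  0.03442722]
```

View pics/sc4c.png

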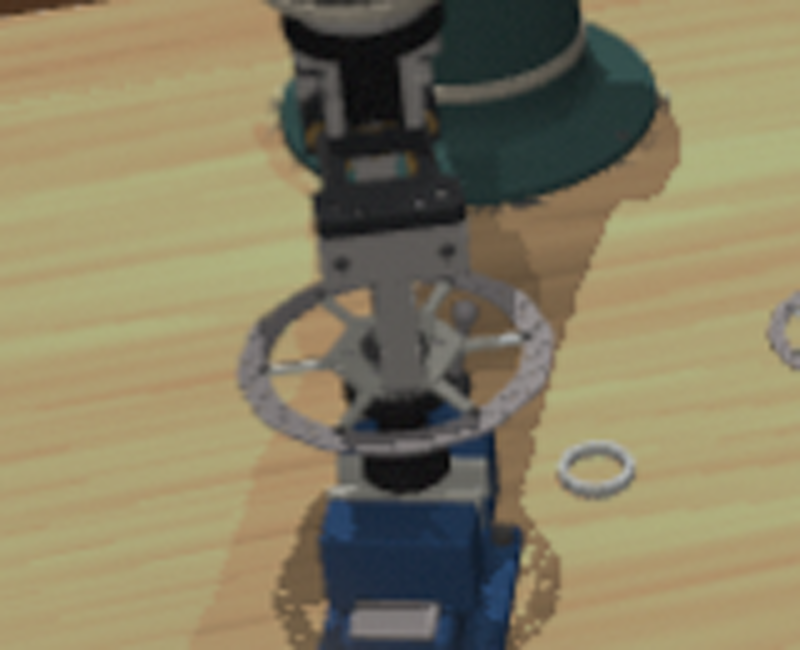

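View pics/w13d.png

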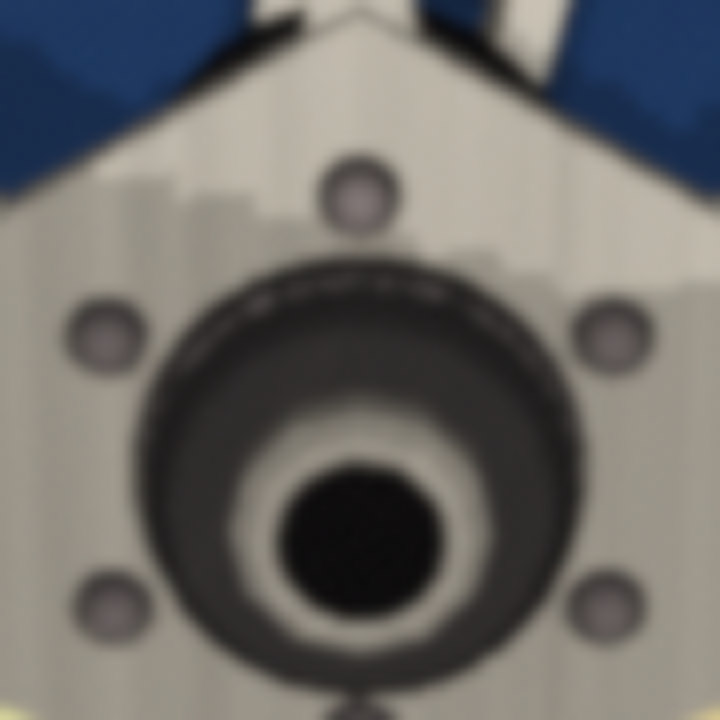

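Call:
move_arm(targets=[[0, 0, 0.1, 0, 0, 0, 0.5], [0, 0, 0.1, 0, 0, 0, 0.5], [0, 0, 0.1, 0, 0, 0, 0.5], [0, 0, 0.1, 0, 0, 0, 0.5], [0, 0, 0, 0, 0, 0, 0.5], [0, 0, 0, 0, 0, 0, 0.5], [0, 0, 0, 0, 0, 0, 0.5], [0, 0, 0, 0, 0, 0, 0.5], [0, 0, 0, 0, 0, 0, 0.5], [0, 0, 0, 0, 0, 0, 0.5]])

```text
t: 22.2
ee_pos: [0.521, -0.1351, 0.1465]
orientation: [0.999, -0.043, 0.0, 0.0]
force: [-0.1, 0.2, -1.5]
grip_width: 0.0614
```

Call:
move_arm(targets=[[0, 0, 0.1, 0, 0, 0, 0.5], [0, 0, 0.1, 0, 0, 0, 0.5], [0, 0, 0.1, 0, 0, 0, 0.5], [0, 0, 0.1, 0, 0, 0, 0.5], [0, 0, 0, 0, 0, 0, 0.5], [0, 0, 0, 0, 0, 0, 0.5], [0, 0, 0, 0, 0, 0, 0.5], [0, 0, 0, 0, 0, 0, 0.5], [0, 0, 0, 0, 0, 0, 0.5], [0, 0, 0, 0, 0, 0, 0.5]])

```text
t: 23.2
ee_pos: [0.521, -0.1351, 0.1463]
orientation: [0.999, -0.043, 0.0, -0.0]
force: [-2.2, 0.3, 5.2]
grip_width: 0.0613
```

The seat makes contact at about 7 N, with the underside at about 0.172, as expected. Now I'll release.

Call:
move_arm(targets=[[0, 0, 0, 0, 0, 0, 0.68], [0, 0, 0, 0, 0, 0, 0.72], [0, 0, 0, 0, 0, 0, 0.78], [0, 0, 0, 0, 0, 0, 0.78], [0, 0, 0, 0, 0, 0, 0.78], [0, 0, 0, 0, 0, 0, 0.78], [0, 0, 0, 0, 0, 0, 0.78], [0, 0, 0, 0, 0, 0, 0.78], [0, 0, 0, 0, 0, 0, 0.78], [0, 0, 0, 0, 0, 0, 0.78]])

```text
t: 24.2
ee_pos: [0.521, -0.1351, 0.1461]
orientation: [0.999, -0.043, 0.0, 0.0]
force: [-0.6, 0.5, 1.2]
grip_width: 0.0735
```

Call:
move_arm(targets=[[0, 0, -1, 0, 0, 0, 0.78], [0, 0, -2, 0, 0, 0, 0.78], [0, 0, -4, 0, 0, 0, 0.78], [0, 0, -6, 0, 0, 0, 0.78], [0, 0, -10, 0, 0, 0, 0.78], [0, 0, -15, 0, 0, 0, 0.78], [0, 0, -20, 0, 0, 0, 0.78], [0, 0, -20, 0, 0, 0, 0.78], [0, 0, -15, 0, 0, 0, 0.78], [0, 0, -7, 0, 0, 0, 0.78]])

```text
t: 25.2
ee_pos: [0.5215, -0.1353, 0.2484]
orientation: [0.999, -0.043, 0.001, -0.0]
force: [0.4, 0.7, 0.3]
grip_width: 0.073
```

```bash
python3 - <<'E'
from plan import *
s=cap('scene','sc5'); crop(s,150,130,310,260,5,'sc5c')
c=cap('wrist','w14'); crop(c,170,90,390,270,3.6,'w14d'); o=robot.observe();  print(o['ee_pos'],o['grip_width'],yaw(),o['t'],o['force'])
E
```

```text
[ 0.52141151 -0.13516273  0.24728864] 0.0733135730161468 -4.920905149898787 25.3 [-0.68139496 -0.16841061  0.42069286]
```

View pics/sc5c.png

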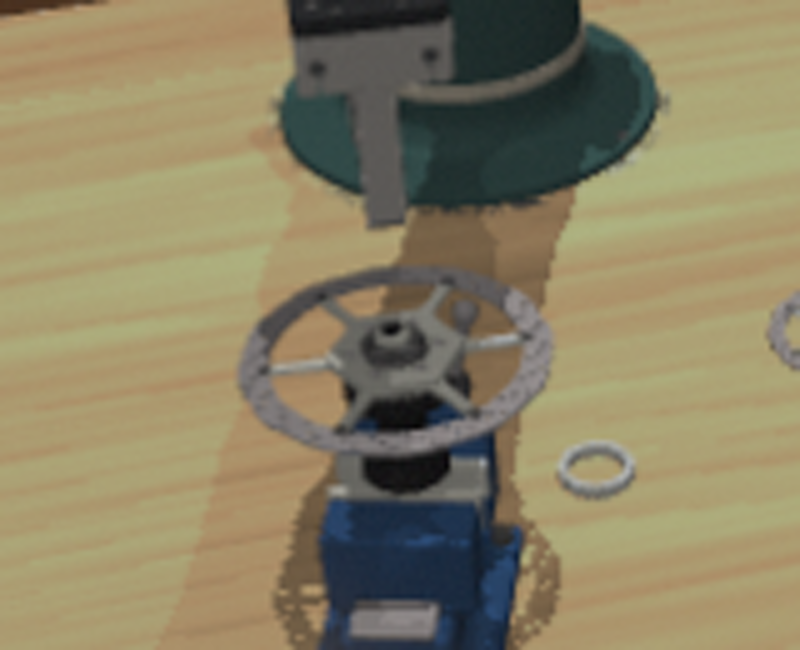

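View pics/w14d.png

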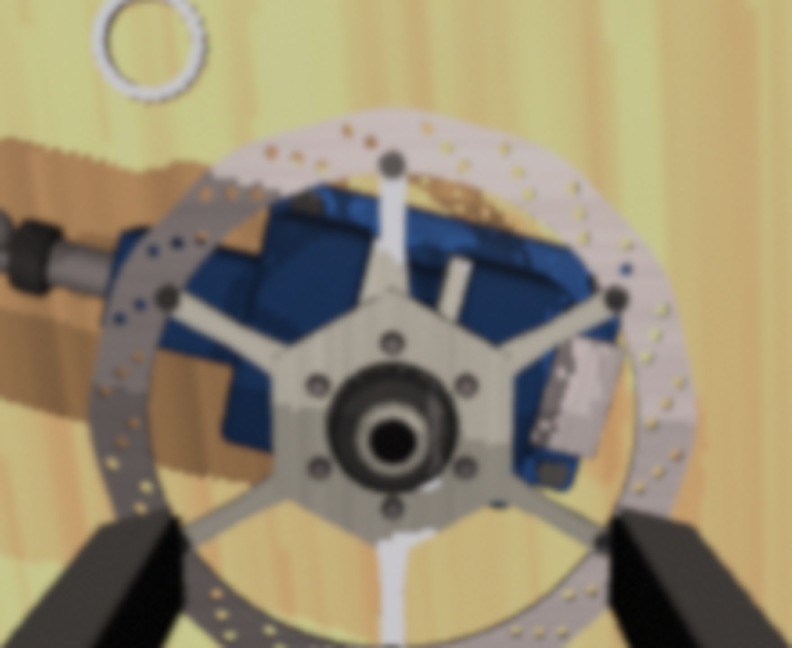

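```bash
python3 - <<'E'
from pnp import *
c=load('w14'); o=robot.observe()
px=[(392,164),(616,298),(168,298),(183,543),(600,542),(392,343),(466,385),(465,468),(392,508),(319,467),(318,385)]
img=[(170+(x+.5)/3.6-.5,90+(y+.5)/3.6-.5) for x,y in px]
r=.0664; P=lambda r,a,z:(r*np.sin(np.radians(a)),-r*np.cos(np.radians(a)),z)
obj=[P(r,a,-.003) for a in (0,60,-60,-120,120)]+[P(.022,a,-.006) for a in (0,60,120,180,240,300)]
pnp(c,img,obj,o['ee_pos'],o['orientation'])
# depth: disc ring plane fit
D=[dep(c,*i) for i in [(170+x/3.6,90+y/3.6) for x,y in [(130,330),(660,330),(300,140),(480,140),(290,420),(500,420),(390,310),(250,170),(560,190)]]]
print(np.round(D,4)[:,2])
robot.job_done()
E
```

```text
rms px 0.3201255971444759 world [ 0.5216 -0.1355  0.1704] tool mm [4.000e-02 3.800e-01 7.691e+01] rot in tool deg [ 0.8  -0.42  0.07] z dot [-0.0042  0.0146 -0.9999]
[0.1726 0.1718 0.1738 0.1748 0.1782 0.1784 0.1779 0.1745 0.1737]
the job is handed in; nothing more can be done
```

The 160 mm disc is on the hub, down on its seat and released, and the job is handed in at about 25 s of the 70 s allowed. No verdict came back.

**What I did:**
- Picked the disc by measuring all three on the bench: 160, 113 and 109 mm across.
- Pinched it across two flats and turned it about 11° to match the stud angle seen in the wrist camera.
- Lowered it in small steps over the collar and studs. There was no push-back until the seat, where it rose by about 7 N.
- Opened the fingers, which left the windows cleanly, and lifted the gripper about 10 cm clear.

**Last checks:**
- **Fit:** The wrist picture shows all six studs in the holes.
- **Height:** The underside measured 170.4 mm in that picture. Depth readings on the disc's faces give about 172, and the arm's height at contact gives 171.8, against the 172 mm seat.
- **Centre:** (0.5216, -0.1355), within about 0.5 mm of the measured hub axis.
- **Level:** Tilt measured 0.015 rad, half the 0.03 limit and close to what the measurement can resolve.
- **Bystanders:** The lockring looks untouched. I didn't re-measure the other bystanders, but the arm went nowhere near them at bench height.

**Disagreements:**
- The wrist camera's height is 1.4–1.6 mm below the other two readings, within its 2 mm calibration.
- The wrist and side cameras differed by about 3 mm in x, so I aligned using the wrist camera alone.
- The open fingertips sat about 26 mm behind the reported TCP. I spotted this before gripping and allowed for it.

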